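# Put the spice jars away in the pull-out tray

### The job

Put the spice jars away: pull the wooden tray of the counter shelf fully out to its stop, lay every jar from the grey mat down in a groove of its own, all caps pointing to the robot's side, lowering each one until it has settled in its groove before you let go (they are glass: do not drop them in), and with the tray still fully out and every jar in, push the tray fully home so that its catch holds. Leave the mug, the pepper mill and the bowl where they stand.

Things in the scene. Friction and masses are not known exactly. Their poses are not given: they have to be found in the camera images.
- jar1: Round glass spice jar, paper label, black cap, lying on its side on the grey draining mat: 104 long, glass body 46 in diameter and 76 long, cap 42 in diameter (last 22 of the length), 0.11 to 0.23 kg; it can roll. Origin on its axis at mid-length; x axis along the jar towards the cap, which may point towards or away from the robot. Jars are alike; 3 to 5 are present.
- cap1 (a point): The centre of the cap of jar1: on its axis, 45 from the jar's origin.
- jar2: Round glass spice jar, paper label, black cap, lying on its side on the grey draining mat: 104 long, glass body 46 in diameter and 76 long, cap 42 in diameter (last 22 of the length), 0.11 to 0.23 kg; it can roll. Origin on its axis at mid-length; x axis along the jar towards the cap, which may point towards or away from the robot. Jars are alike; 3 to 5 are present.
- cap2 (a point): The centre of the cap of jar2: on its axis, 45 from the jar's origin.
- jar3: Round glass spice jar, paper label, black cap, lying on its side on the grey draining mat: 104 long, glass body 46 in diameter and 76 long, cap 42 in diameter (last 22 of the length), 0.11 to 0.23 kg; it can roll. Origin on its axis at mid-length; x axis along the jar towards the cap, which may point towards or away from the robot. Jars are alike; 3 to 5 are present.
- cap3 (a point): The centre of the cap of jar3: on its axis, 45 from the jar's origin.
- jar4: Round glass spice jar, paper label, black cap, lying on its side on the grey draining mat: 104 long, glass body 46 in diameter and 76 long, cap 42 in diameter (last 22 of the length), 0.11 to 0.23 kg; it can roll. Origin on its axis at mid-length; x axis along the jar towards the cap, which may point towards or away from the robot. Jars are alike; 3 to 5 are present.
- cap4 (a point): The centre of the cap of jar4: on its axis, 45 from the jar's origin.
- jar5: Round glass spice jar, paper label, black cap, lying on its side on the grey draining mat: 104 long, glass body 46 in diameter and 76 long, cap 42 in diameter (last 22 of the length), 0.11 to 0.23 kg; it can roll. Origin on its axis at mid-length; x axis along the jar towards the cap, which may point towards or away from the robot. Jars are alike; 3 to 5 are present.
- cap5 (a point): The centre of the cap of jar5: on its axis, 45 from the jar's origin.
- tray (a joint): Slide of the pull-out tray (m): 0 = fully home under the shelf board, 0.25 = fully out at its loading stop; it starts in between. Friction about 1.5 N. A sprung ball catch clicks into a notch over the last 6 mm before either end and holds the tray there with about 5 N besides the friction.
- tray_mid (a point): Point on the wooden tray between its two rows of three V-grooves, in line with the middle grooves, 54 above the counter: the height of the axis of a jar settled in a groove. Axes: x along the grooves, away from the robot; y along the slide, towards home (the tray comes out to -y); z up. Six grooves along x, centred at x = -61 or +61, y = -72, 0 or +72.
- groove1 (a point): Place 1 of 6 on the tray (near row, y = -72): where the middle of a settled jar's axis lies; axes as tray_mid. Grooves are 116 long between wall and divider, 34 wide at the top, 12 deep, sides sloping 35 degrees. The flat wood between them is 16 below this point: a jar on the flat lies 7 higher than a settled one. Divider and side and back walls end 4 or more below this point.
- groove2 (a point): Place 2 of 6 on the tray (near row, y = 0): where the middle of a settled jar's axis lies; axes as tray_mid.
- groove3 (a point): Place 3 of 6 on the tray (near row, y = 72): where the middle of a settled jar's axis lies; axes as tray_mid.
- groove4 (a point): Place 4 of 6 on the tray (far row, y = -72): where the middle of a settled jar's axis lies; axes as tray_mid.
- groove5 (a point): Place 5 of 6 on the tray (far row, y = 0): where the middle of a settled jar's axis lies; axes as tray_mid.
- groove6 (a point): Place 6 of 6 on the tray (far row, y = 72): where the middle of a settled jar's axis lies; axes as tray_mid.
- front_top (a point): Middle of the top edge of the tray's upright front panel, which serves as its handle: 12 thick along the slide, 300 wide, top 80 above the counter, at y = -133 from tray_mid; axes as tray_mid. Pinch it over its top edge from above: jars in the nearest grooves stay 32 clear of its inner face, and with the tray home that face stands 37 clear of the shelf board.
- shelf_unit: The counter shelf that holds the tray: fixed, at some yaw. Origin on the counter below tray_mid of the home tray, axes as tray_mid. Its board covers x = -168 to +168, y = -90 to +155, underside 95 and top 113 above the counter, on four thin steel legs; the mug stands on it.
- mat: The grey draining mat on the counter where the jars lie at the start: 280 by 300 (x, y), its floor 4 thick, with a raised rim 10 wide that stands 10 above the floor and keeps jars from rolling off; fixed. Origin at the centre of its underside.
- mug: White mug, 76 across and 85 high with its handle on its +y side, standing on top of the shelf board near the home end. Origin at the centre of its underside. To be left alone.
- mill: Dark wooden pepper mill, 54 across and 132 high, standing on the counter near the robot. Origin at the centre of its underside. To be left alone.
- bowl: Blue bowl, 100 across and 50 high, on the counter near the robot. Origin at the centre of its underside. To be left alone.
Mind the look-alikes: they are no part of the job. Leave any turquoise or yellow look-alike of the jar3 alone.

How it is judged:
By the outcome, as a careful person would: the job done as asked, in the order asked, and still so for the second after the job is handed in, with the robot touching nothing.
Of jar1, jar2, jar3, jar4, jar5 only 3 to 5 are there at a start; the rules pass over those that are not, and their reading is None.
At some moment in a run one of jar1, jar2, jar3, jar4, jar5 may be knocked a few centimetres aside while the robot is not near it.
It also fails if it takes over 210 s, if anything falls off the work surface, if the arm or the gripper's body presses on something with over 40 N, if the wrist force passes 120 N, or if a joint passes its speed limit or range.

### The arm

A 6-joint arm with a two-finger parallel gripper is mounted at the origin on the work surface. World frame = base frame: x ahead of the robot, y to its left, z up, the work surface at z = 0. Lengths are in mm, angles in rad, forces in N, time in s.
With the tool pointing down it reaches from about 275 to 725 mm from the base axis. Payload 5.6 kg.
Tool frame: the origin (TCP) lies at the very end of the fingers, on their centre line; the grasp point (between the pads) lies 19 mm behind it (manip.grip_point_offset is the distance from the TCP to the grasp point, in mm); x points along the fingers, y is the direction in which the jaws open and shut, and the axes are right-handed (so a half turn about x gives the same grasp; the last joint's range is limited). The gripper opens to 85 mm and grips with 20 to 120 N. Pads are 22 mm wide; open, the fingers measure 114 mm over their backs; the gripper's body (76 mm by 85 mm) begins 54 mm behind the grasp point. The pads swing forward as they close: fully open they stand 13 mm farther back than shut.
Start: joints at [1.592, 0.255, 0.108, 0, -1.424, -0.285], TCP at [143.386, 530.974, 231.283] pointing down, gripper open.
Joint ranges: [-2.95, 2.95], [-1.21, 1.97], [-1.09, 1.5], [-2.87, 1.71], [-2.94, -0.07], [-3.05, 3.05]. Speed limits (rad/s): [2.57, 2.57, 3.14, 3.14, 3.14, 3.14].

### API

Orientations are given as a rotation vector (axis times angle).
In Python, from cell import manip gives the robot as it stands.
- The arm moves only by the shell command python3 -m pendant 'ROWS' [FORCE]. ROWS is JSON, a list of rows, each an object of numbers: "grip": the gripper's target within -1 to 1 (fully open at 1, half-way at 0, shut at -1); "tx", "ty", "tz": the shift along the world's x, y, z in m; "wx", "wy", "wz": the turn, a rotation vector about the world's x, y, z in degrees. A call has 1 to 8 rows; each row shifts and turns the commanded pose from where the row before left it; what a row does not reach is not made up. A row lasts 1/10 s, in which the tool goes at most 50 mm and 8.59 degrees, less where a joint would pass 70% of its speed; a pose out of reach is approached as far as the arm can. A call is refused whole if a number of a shift passes 0.05 or a number of a turn 8.59, either way. A call with a gripper value outside its range is refused whole. The fingers move at their own pace and stop on an object; FORCE is the grip in N (left out, the last holds). Time passes only in rows, so rows that do not move let the fingers close. It gives the time, the measured TCP pose, the force and the opening at its end, in the units of the state.
- manip.read_state(): the state, without advancing time (a new reading comes with each control period).
- manip.capture(name): name is "side" or "top"; returns a dict with "frame" (420x560x3 uint8, red, green, blue), "camera_matrix" (3x3 intrinsics, pixels), "k1" (the pictures are not rectified: a ray, as slopes to the right and down, at radius r is drawn at 1 + k1 r^2 times it, then the intrinsics apply), "R" (3x3) and "t" (3): a world point X has camera coordinates R X + t. Camera axes: x right, y down, z forward; pixel columns grow to the right and rows downward; lengths in mm; the calibration is good to about 2 mm. A picture is of the moment at which its call begins. There is no depth.
- manip.sign_off(): hands the job in, once; it reports no verdict.
Trained networks look in the newest picture that a camera, given by its name, has taken for a name from the list of things; names that differ only in an ending like _2 or _b are one class to them, and where a whole thing is asked for, a point or a joint stands for the part that bears it (a point fixed in the world has none). Each returns a list of dicts, best first, with "p" (0 to 1); they miss things now and then, are a little off and sometimes report something else, mostly with a low value. They report only what shows in the picture. A call takes as long as a camera call. They do not tell look-alikes from the thing itself.
- manip.trace(query, camera): "region" (420x560 bool, what is visible of it) and "xy" ([column, row] in pixels, amid what is visible of it).
The state is a dict: "clock": time; "joint_positions": joint angles; "qd": joint speeds; "joint_torque": joint torques, N m; "position": TCP position; "tool_rot": TCP orientation; "force": force on the tool from outside, world axes, zero at the start; "moment": the same for the moment, N m; "opening": finger opening in mm.
Only numpy, scipy, OpenCV 4.12 (cv2) and the standard library are available. Lean on these libraries where they do the work, as an engineer would, in place of code of your own. Each camera call takes 0.05 s, during which the arm holds its last target.

## Working session

There is one attempt and no reset: what is moved stays moved. The work goes in short steps, Python scripts to look and compute and a shell command to move; the robot and the scene stay as the last step left them, time stands still between calls to the robot, and variables do not carry over. Pictures are saved under pics/ and viewed, and the job is handed in when it is done.

```bash
ls; mkdir -p pics
python3 - <<'E'
from cell import manip
import cv2, numpy as np
for n in ("side","top"):
    c=manip.capture(n); cv2.imwrite(f"pics/{n}0.png",c["frame"][:,:,::-1]); print(n,c["camera_matrix"],c["k1"],c["R"],c["t"])
print(manip.read_state())
E
```

```text
pics
side [[460.13171082   0.         273.9005819 ]
 [  0.         460.13171082 210.25561674]
 [  0.           0.           1.        ]] -0.12453101151314379 [[ 0.95799225 -0.28656902  0.01135991]
 [-0.13968686 -0.50083069 -0.85419916]
 [ 0.25047641  0.81672934 -0.51982185]] [-509.62642137  155.2838427  1240.29136229]
top [[491.10913009   0.         278.59535091]
 [  0.         491.10913009 216.9282215 ]
 [  0.           0.           1.        ]] -0.015826761214682756 [[ 0.02248924 -0.99973696  0.00450002]
 [-0.99464426 -0.02282842 -0.10080502]
 [ 0.10088123 -0.00220889 -0.99489602]] [ -28.83033574  550.94796696 1588.89215207]
{'clock': 0.1, 'joint_positions': array([ 1.59156246e+00,  2.55687155e-01,  1.07146097e-01, -4.03423784e-04,
       -1.42389072e+00, -2.84596293e-01]), 'qd': array([-0.00090507, -0.00057479,  0.00341455, -0.0010445 ,  0.00090707,
       -0.00140312]), 'joint_torque': array([-2.19222784e-03, -3.87607813e+01,  2.38475239e+01,  5.37781790e+00,
       -3.79470410e-03,  2.24355233e-06]), 'position': array([143.26938438, 530.56471578, 230.49425366]), 'tool_rot': array([-2.08111683,  0.27797801,  2.08142264]), 'force': array([ 0.3281846 ,  0.05399007, -0.60312625]), 'moment': array([-0.0165839 ,  0.01592159,  0.00865694]), 'opening': 85.58067204244482}
```

View pics/side0.png

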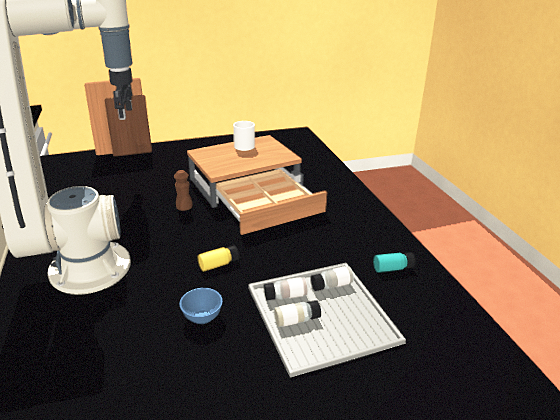

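View pics/top0.png

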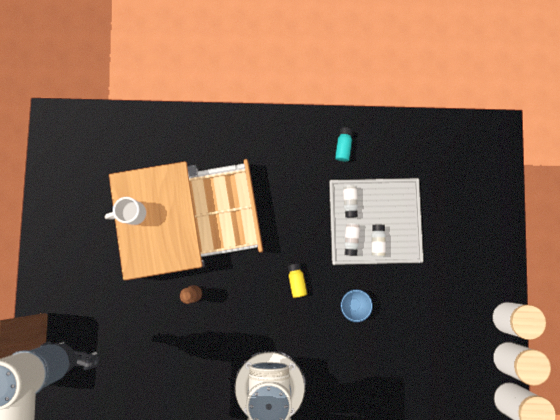

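```bash
cat > h.py <<'E'
from cell import manip
import cv2, numpy as np
def cap(n,save=None,crop=None,s=3):
    c=manip.capture(n)
    if save:
        f=c["frame"][:,:,::-1]
        if crop: x0,y0,x1,y1=crop; f=cv2.resize(f[y0:y1,x0:x1],None,fx=s,fy=s,interpolation=cv2.INTER_CUBIC)
        cv2.imwrite(f"pics/{save}.png",f)
    return c
def ray(c,uv):
    K=c["camera_matrix"];xd=np.array([(uv[0]-K[0,2])/K[0,0],(uv[1]-K[1,2])/K[1,1]]);x=xd.copy()
    for _ in range(20): x=xd/(1+c["k1"]*(x@x))
    R=np.array(c["R"]);t=np.array(c["t"]);return -R.T@t,R.T@np.array([x[0],x[1],1.])
def at(c,uv,z):
    o,d=ray(c,uv);return o+d*(z-o[2])/d[2]
def proj(c,X):
    p=np.array(c["R"])@np.array(X,float)+np.array(c["t"]);x=p[:2]/p[2];x=x*(1+c["k1"]*(x@x));K=c["camera_matrix"]
    return np.array([K[0,0]*x[0]+K[0,2],K[1,1]*x[1]+K[1,2]])
def jars(c,cam="top",z=27):
    out=[]
    for d in manip.trace("jar1",cam):
        m=d["region"].astype(np.uint8)
        if m.sum()<40: continue
        v,u=np.nonzero(m);P=np.array([at(c,(a,b),z)[:2] for a,b in zip(u,v)])
        (cx,cy),(w,h),ang=cv2.minAreaRect(P.astype(np.float32))
        mu=P.mean(0);e,V=np.linalg.eigh(np.cov((P-mu).T));ax=V[:,1]*np.sign(V[0,1])
        g=c["frame"].astype(float).sum(2)[v,u];s=(P-mu)@ax
        lo=g[s<-36].mean();hi=g[s>36].mean();rgb=c["frame"][v,u].mean(0)
        print("p%.2f mid(%.0f,%.0f) size %.0fx%.0f yaw %.1f cap %s rgb %s px %s"%(d["p"],cx,cy,max(w,h),min(w,h),np.degrees(np.arctan2(ax[1],ax[0])),"near" if lo<hi else "far",rgb.round(),d["xy"]))
E
python3 - <<'E'
from h import *
c=cap("top","top_mat",(310,110,440,340),2.6); jars(c)
c=cap("top","top_shelf",(90,140,280,320),4)
for q in ("tray","front_top","shelf_unit","mat","mug","mill","bowl"):
    for d in manip.trace(q,"top"):
        v,u=np.nonzero(d["region"]); r=cv2.minAreaRect(np.c_[u,v].astype(np.float32)); print(q,round(d["p"],2),d["xy"],len(u),cv2.boxPoints(r).round(1).tolist())
E
```

```text
p0.95 mid(485,-346) size 109x49 yaw 2.0 cap far rgb [203. 199. 192.] px [380.3, 241.3]
p0.83 mid(611,-252) size 114x49 yaw 3.7 cap near rgb [200. 196. 191.] px [352.0, 198.2]
p0.72 mid(484,-259) size 105x46 yaw -2.2 cap near rgb [204. 198. 194.] px [351.1, 236.8]
p0.72 mid(348,-79) size 103x46 yaw 13.8 cap far rgb [212. 201.  73.] px [298.6, 279.7]
p0.63 mid(802,-228) size 115x47 yaw -6.4 cap far rgb [ 60. 171. 166.] px [343.1, 143.1]
p0.54 mid(573,164) size 305x207 yaw 9.1 cap near rgb [231. 195. 147.] px [226.9, 208.0]
tray 0.97 [228.3, 212.9] 5133 [[187.1999969482422, 168.6999969482422], [248.39999389648438, 159.3000030517578], [262.29998779296875, 249.8000030517578], [201.10000610351562, 259.20001220703125]]
front_top 0.72 [220.7, 209.9] 5215 [[186.60000610351562, 170.39999389648438], [248.39999389648438, 160.5], [262.79998779296875, 249.89999389648438], [200.89999389648438, 259.79998779296875]]
shelf_unit 0.63 [182.2, 217.6] 12985 [[104.80000305175781, 174.0], [245.60000610351562, 150.10000610351562], [263.6000061035156, 256.0], [122.80000305175781, 279.8999938964844]]
mat 0.91 
[... 336 characters left out ...]
.79998779296875]]
mug 0.6 [126.1, 212.4] 720 [[105.5999984741211, 216.60000610351562], [112.4000015258789, 192.10000610351562], [147.8000030517578, 202.0], [140.89999389648438, 226.5]]
mill 0.76 [190.5, 295.0] 277 [[178.3000030517578, 289.8999938964844], [198.10000610351562, 283.29998779296875], [203.0, 298.0], [183.1999969482422, 304.6000061035156]]
mill 0.43 [349.9, 234.1] 425 [[345.0, 223.0], [359.0, 223.0], [359.0, 255.0], [345.0, 255.0]]
bowl 0.92 [356.5, 303.6] 735 [[342.0, 290.0], [371.0, 290.0], [371.0, 320.0], [342.0, 320.0]]
bowl 0.49 [224.4, 210.3] 4974 [[187.60000610351562, 168.60000610351562], [248.39999389648438, 159.5], [261.79998779296875, 248.89999389648438], [201.0, 258.0]]
```

View pics/top_mat.png

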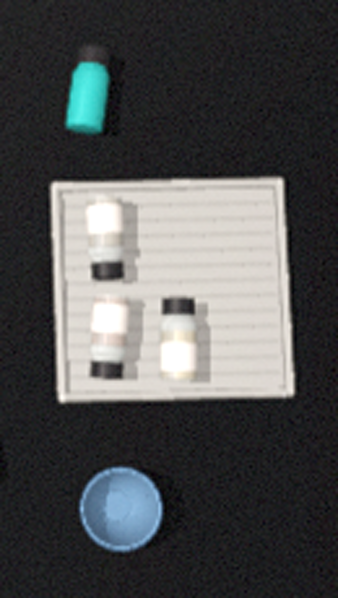

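View pics/top_shelf.png

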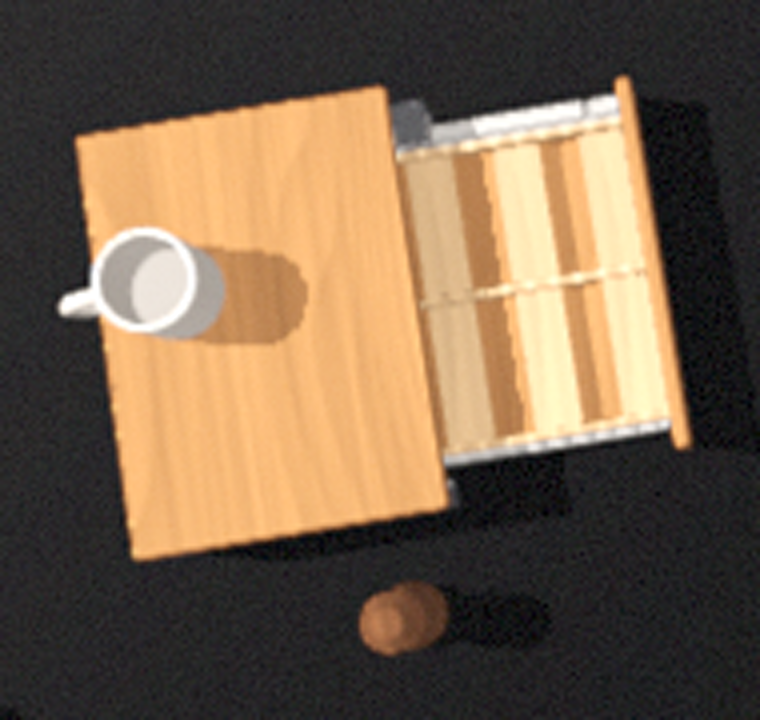

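Run:
```python
from h import *
c=cap("top")
f=lambda p,z: at(c,(90+(p[0]-1.5)/4,140+(p[1]-1.5)/4),z)
print("cam",ray(c,(0,0))[0])
B=[f(p,113) for p in [(77,137),(387,87),(448,507),(133,558)]]
B=np.array(B)[:,:2];print(B.round()); 
e=[np.linalg.norm(B[i]-B[(i+1)%4]) for i in range(4)];print(e)
L=B[0]-B[3]; R=B[1]-B[2]
for v in (L,R,):print("x-axis yaw",np.degrees(np.arctan2(v[1],v[0])))
for v in (B[0]-B[1],B[3]-B[2]):print("y-axis yaw-90",np.degrees(np.arctan2(v[1],v[0]))-90)
for s in ((617,80),(629,78)),((672,448),(689,446)):
    print([f(p,80).round(1) for p in s])
v=f((623,79),80)-f((680,447),80);print(np.linalg.norm(v),np.degrees(np.arctan2(v[1],v[0])))
```

```text
cam [ 388.35621415  -12.735799   1636.4505406 ]
[[667. 521.]
 [712. 279.]
 [384. 218.]
 [339. 459.]]
[np.float64(246.59476022168758), np.float64(333.7398645617641), np.float64(245.21473072784252), np.float64(333.20704864132915)]
x-axis yaw 10.718858035914895
x-axis yaw 10.481692404890973
y-axis yaw-90 10.627625776774906
y-axis yaw-90 10.503284530777933
[array([729.2,  99.9,  80. ]), array([731.1,  90.3,  80. ])]
[array([434.4,  47.6,  80. ]), array([436.3,  34.2,  80. ])]
299.6949000999812 10.329729486401222
```

```bash
cat >> h.py <<'E'
def go(x,y,z,jaw):
    from scipy.spatial.transform import Rotation as Ro
    s=manip.read_state();R=Ro.from_rotvec(s["tool_rot"]).as_matrix();p=s["position"]
    jy=R[:,1];a=np.degrees(np.arctan2(jy[1],jy[0]))
    d=(jaw-a+90)%180-90
    print("pos",p.round(1),"tool x",R[:,0].round(3),"jaw yaw %.1f"%a,"q6 %.2f"%s["joint_positions"][5],"open %.1f"%s["opening"],"F",np.round(s["force"],1),"t %.1f"%s["clock"])
    print("move mm",(np.array([x,y,z])-p).round(1),"turn %.1f (or other half %.1f)"%(d,d-180*np.sign(d)))
E
python3 - <<'E'
from h import *
go(583,68,140,100.5)
E
```

```text
pos [143.4 531.  231.3] tool x [-0. -0. -1.] jaw yaw -105.1 q6 -0.28 open 85.4 F [-0.3 -1.   0.5] t 0.7
move mm [ 439.6 -463.   -91.3] turn 25.6 (or other half -154.4)
```

```bash
python3 -m pendant '[{"tx":0.04,"ty":-0.042,"wz":3.2,"grip":0},{"tx":0.04,"ty":-0.042,"wz":3.2},{"tx":0.04,"ty":-0.042,"wz":3.2},{"tx":0.04,"ty":-0.042,"wz":3.2},{"tx":0.04,"ty":-0.042,"wz":3.2},{"tx":0.04,"ty":-0.042,"wz":3.2},{"tx":0.04,"ty":-0.042,"wz":3.2},{"tx":0.04,"ty":-0.042,"wz":3.2}]' 30; python3 -m pendant '[{"tx":0.04,"ty":-0.042},{"tx":0.04,"ty":-0.042},{"tx":0.04,"ty":-0.042},{"tz":-0.04},{"tz":-0.04},{}]'
python3 - <<'E'
from h import *
go(583,68,140,100.5)
E
```

```text
pos [143.4 531.  231.3] tool x [-0. -0. -1.] jaw yaw -105.1 q6 -0.28 open 85.4 F [-0.3 -1.   0.5] t 0.7
move mm [ 439.6 -463.   -91.3] turn 25.6 (or other half -154.4)invalid input
invalid input
```

```bash
python3 -m pendant '[{"tx":0.04,"ty":-0.042,"tz":0,"wx":0,"wy":0,"wz":3.2,"grip":0}]' 30
```

```text
clock: 0.75
position: [176.0, 496.7, 230.0]
tool_rot: [-2.114, 0.217, 2.115]
force: [1.9, 0.5, -0.1]
opening: 73.0
```

```bash
python3 -m pendant '[{"tx":0.04,"ty":-0.042,"wz":3.2,"grip":0}]'
```

```text
invalid input
```

All keys are needed in each row.

```bash
python3 -m pendant '[{"tx":0.04,"ty":-0.042,"tz":0,"wx":0,"wy":0,"wz":3.2,"grip":0},{"tx":0.04,"ty":-0.042,"tz":0,"wx":0,"wy":0,"wz":3.2,"grip":0},{"tx":0.04,"ty":-0.042,"tz":0,"wx":0,"wy":0,"wz":3.2,"grip":0},{"tx":0.04,"ty":-0.042,"tz":0,"wx":0,"wy":0,"wz":3.2,"grip":0},{"tx":0.04,"ty":-0.042,"tz":0,"wx":0,"wy":0,"wz":3.2,"grip":0},{"tx":0.04,"ty":-0.042,"tz":0,"wx":0,"wy":0,"wz":3.2,"grip":0},{"tx":0.04,"ty":-0.042,"tz":0,"wx":0,"wy":0,"wz":3.2,"grip":0},{"tx":0,"ty":0,"tz":0,"wx":0,"wy":0,"wz":0,"grip":0}]' 30
python3 - <<'E'
from h import *
go(583,68,140,100.5)
E
```

```text
clock: 1.55
position: [422.1, 237.2, 231.3]
tool_rot: [2.128, 0.189, -2.127]
force: [0.2, -0.1, -0.4]
opening: 42.8
pos [422.1 237.2 231.3] tool x [ 0.001 -0.001 -1.   ] jaw yaw -79.8 q6 0.91 open 42.8 F [ 0.2 -0.1 -0.4] t 1.6
move mm [ 160.9 -169.2  -91.3] turn 0.3 (or other half -179.7)
```

```bash
python3 -m pendant '[{"tx":0.04,"ty":-0.042,"tz":0,"wx":0,"wy":0,"wz":0,"grip":0},{"tx":0.04,"ty":-0.042,"tz":0,"wx":0,"wy":0,"wz":0,"grip":0},{"tx":0.04,"ty":-0.042,"tz":0,"wx":0,"wy":0,"wz":0,"grip":0},{"tx":0.04,"ty":-0.042,"tz":0,"wx":0,"wy":0,"wz":0,"grip":0},{"tx":0,"ty":0,"tz":-0.04,"wx":0,"wy":0,"wz":0,"grip":0},{"tx":0,"ty":0,"tz":-0.04,"wx":0,"wy":0,"wz":0,"grip":0},{"tx":0,"ty":0,"tz":0,"wx":0,"wy":0,"wz":0,"grip":0}]' 30
python3 - <<'E'
from h import *
go(583,68,100,100.5)
c=cap("top","t1",(160,120,350,300),4); cap("side","s1",(170,110,370,290),4)
E
```

```text
clock: 2.25
position: [553.3, 95.5, 145.4]
tool_rot: [2.113, 0.191, -2.138]
force: [-1.2, -0.1, -1.0]
opening: 42.8
pos [553.3  95.5 145.4] tool x [-0.012 -0.003 -1.   ] jaw yaw -79.6 q6 1.31 open 42.8 F [-1.2 -0.1 -1. ] t 2.2
move mm [ 29.7 -27.5 -45.4] turn 0.1 (or other half -179.9)
```

View pics/s1.png

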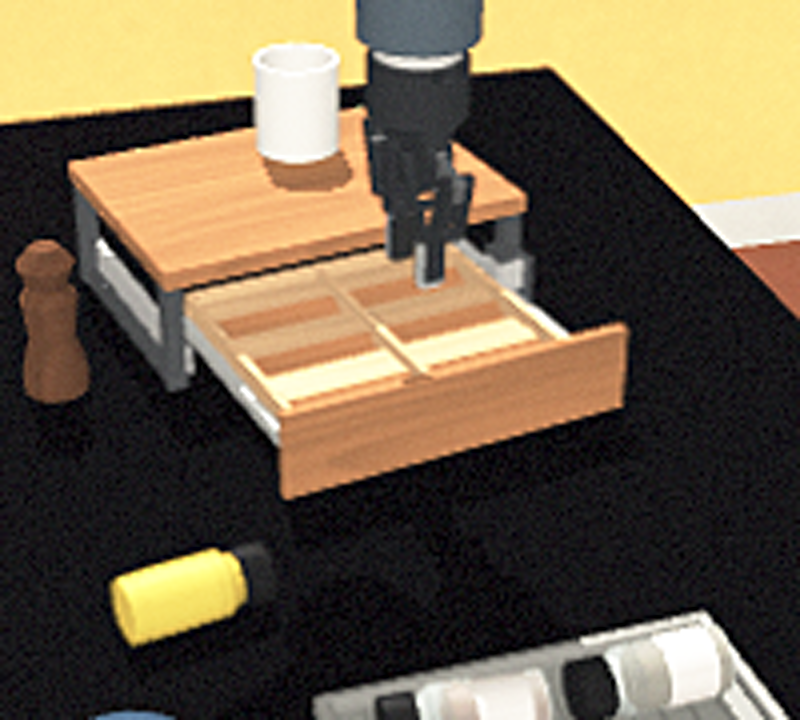

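View pics/t1.png

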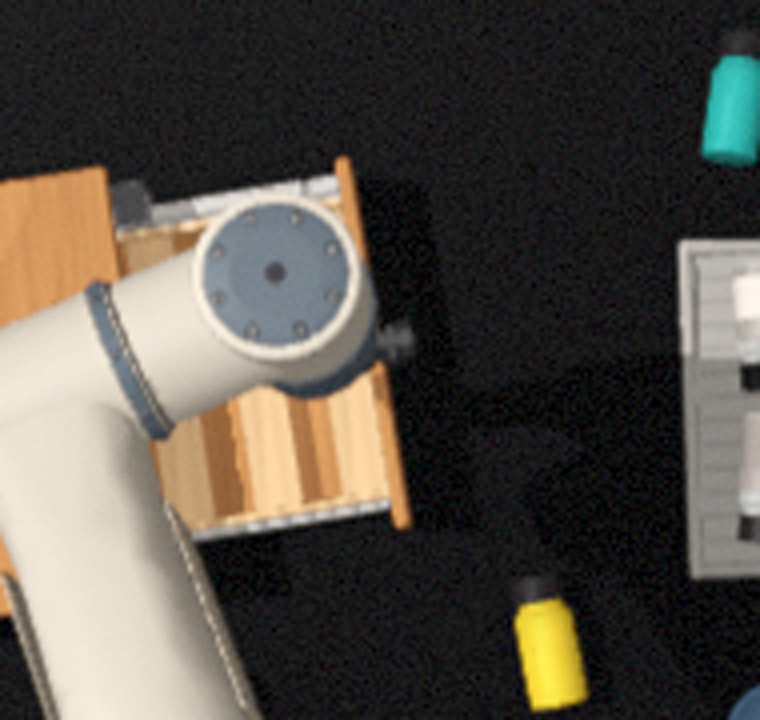

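```bash
python3 -m pendant '[{"tx":0.015,"ty":-0.014,"tz":0,"wx":0,"wy":0,"wz":0,"grip":0},{"tx":0.015,"ty":-0.014,"tz":0,"wx":0,"wy":0,"wz":0,"grip":0},{"tx":0,"ty":0,"tz":0,"wx":0,"wy":0,"wz":0,"grip":0}]' 30
python3 - <<'E'
from h import *
go(583,68,56,100.5)
cap("side","s2",(230,110,370,250),5)
E
```

```text
clock: 2.65
position: [589.9, 68.1, 154.5]
tool_rot: [2.132, 0.195, -2.12]
force: [-0.0, 0.3, 0.1]
opening: 42.8
pos [589.9  68.1 154.5] tool x [ 0.005  0.    -1.   ] jaw yaw -79.5 q6 1.37 open 42.8 F [-0.   0.3  0.1] t 2.6
move mm [ -6.9  -0.1 -98.5] turn 0.0 (or other half -180.0)
```

View pics/s2.png

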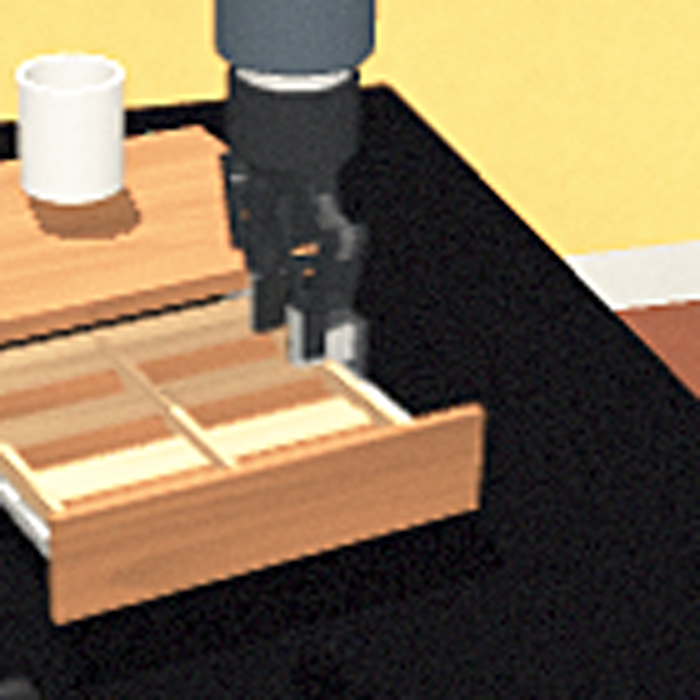

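```bash
python3 -m pendant '[{"tx":-0.003,"ty":0,"tz":-0.02,"wx":0,"wy":0,"wz":0,"grip":0},{"tx":-0.003,"ty":0,"tz":-0.025,"wx":0,"wy":0,"wz":0,"grip":0},{"tx":0,"ty":0,"tz":-0.015,"wx":0,"wy":0,"wz":0,"grip":0},{"tx":0,"ty":0,"tz":0,"wx":0,"wy":0,"wz":0,"grip":0}]' 30
python3 - <<'E'
from h import *
go(583,68,56,100.5)
c=cap("side","s3",(230,110,370,250),5)
s=manip.read_state()["position"]; print(((proj(c,s)-[230,110])*5).round(), ((proj(c,[583,68,80])-[230,110])*5).round())
E
```

```text
clock: 3.1
position: [580.2, 69.2, 91.0]
tool_rot: [2.123, 0.196, -2.127]
force: [0.2, 0.3, 0.1]
opening: 42.6
pos [580.2  69.2  91. ] tool x [-0.002 -0.    -1.   ] jaw yaw -79.5 q6 1.37 open 42.6 F [0.2 0.3 0.1] t 3.1
move mm [  2.8  -1.2 -35. ] turn -0.0 (or other half 180.0)
[266. 436.] [269. 454.]
```

View pics/s3.png

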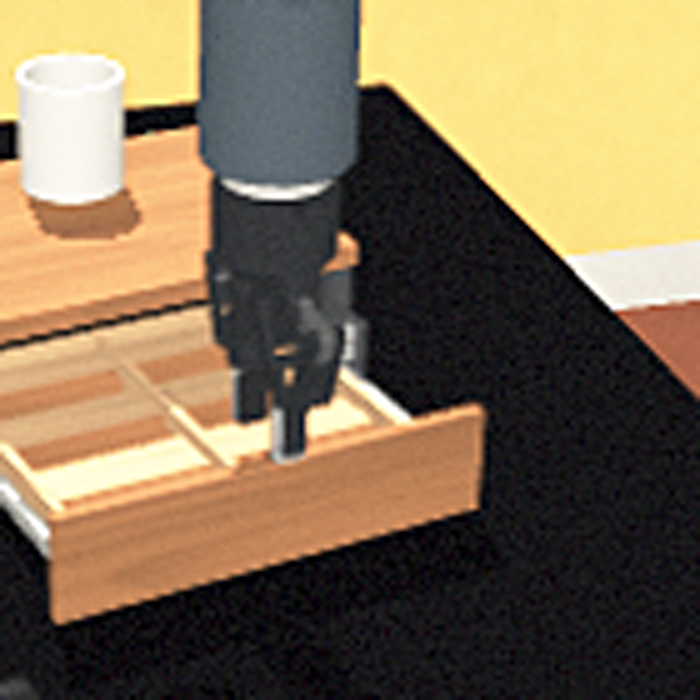

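```bash
python3 -m pendant '[{"tx":0.001,"ty":-0.001,"tz":-0.011,"wx":0,"wy":0,"wz":0,"grip":0},{"tx":0,"ty":0,"tz":-0.012,"wx":0,"wy":0,"wz":0,"grip":0},{"tx":0,"ty":0,"tz":-0.01,"wx":0,"wy":0,"wz":0,"grip":0},{"tx":0,"ty":0,"tz":0,"wx":0,"wy":0,"wz":0,"grip":-1},{"tx":0,"ty":0,"tz":0,"wx":0,"wy":0,"wz":0,"grip":-1},{"tx":0,"ty":0,"tz":0,"wx":0,"wy":0,"wz":0,"grip":-1},{"tx":0,"ty":0,"tz":0,"wx":0,"wy":0,"wz":0,"grip":-1},{"tx":0,"ty":0,"tz":0,"wx":0,"wy":0,"wz":0,"grip":-1}]' 30
python3 - <<'E'
from h import *
go(601,-40,56,100.5)
E
```

```text
clock: 3.95
position: [582.2, 67.4, 58.3]
tool_rot: [2.125, 0.195, -2.125]
force: [0.2, -0.2, -2.6]
opening: 11.3
pos [582.2  67.4  58.3] tool x [ 0. -0. -1.] jaw yaw -79.5 q6 1.37 open 11.3 F [ 0.2 -0.2 -2.6] t 4.0
move mm [  18.8 -107.4   -2.3] turn -0.0 (or other half 180.0)
```

```bash
python3 -m pendant '[{"tx":0.0011,"ty":-0.006,"tz":0,"wx":0,"wy":0,"wz":0,"grip":-1},{"tx":0.0022,"ty":-0.0118,"tz":0,"wx":0,"wy":0,"wz":0,"grip":-1},{"tx":0.0022,"ty":-0.0118,"tz":0,"wx":0,"wy":0,"wz":0,"grip":-1},{"tx":0.0022,"ty":-0.0118,"tz":0,"wx":0,"wy":0,"wz":0,"grip":-1},{"tx":0.0022,"ty":-0.0118,"tz":0,"wx":0,"wy":0,"wz":0,"grip":-1},{"tx":0.0022,"ty":-0.0118,"tz":0,"wx":0,"wy":0,"wz":0,"grip":-1},{"tx":0.0022,"ty":-0.0118,"tz":0,"wx":0,"wy":0,"wz":0,"grip":-1},{"tx":0.0022,"ty":-0.0118,"tz":0,"wx":0,"wy":0,"wz":0,"grip":-1}]' 40
python3 -m pendant '[{"tx":0.0011,"ty":-0.006,"tz":0,"wx":0,"wy":0,"wz":0,"grip":-1},{"tx":0.0009,"ty":-0.005,"tz":0,"wx":0,"wy":0,"wz":0,"grip":-1},{"tx":0.0009,"ty":-0.005,"tz":0,"wx":0,"wy":0,"wz":0,"grip":-1},{"tx":0,"ty":0,"tz":0,"wx":0,"wy":0,"wz":0,"grip":-1}]'
```

```text
clock: 4.75
position: [599.3, -20.3, 58.3]
tool_rot: [2.128, 0.198, -2.125]
force: [1.0, 5.4, -3.1]
opening: 11.4
clock: 5.15
position: [602.7, -37.8, 58.3]
tool_rot: [2.127, 0.194, -2.123]
force: [4.9, 0.1, -6.8]
opening: 11.5
```

```bash
python3 -m pendant '[{"tx":0.0009,"ty":-0.005,"tz":0,"wx":0,"wy":0,"wz":0,"grip":-1},{"tx":0,"ty":0,"tz":0,"wx":0,"wy":0,"wz":0,"grip":-1}]'
```

```text
clock: 5.35
position: [602.7, -38.0, 58.3]
tool_rot: [2.131, 0.202, -2.127]
force: [0.0, 16.8, -0.8]
opening: 11.1
```

```bash
python3 -m pendant '[{"tx":0,"ty":0.003,"tz":0,"wx":0,"wy":0,"wz":0,"grip":-0.3},{"tx":0,"ty":0,"tz":0,"wx":0,"wy":0,"wz":0,"grip":-0.3},{"tx":0,"ty":0,"tz":0,"wx":0,"wy":0,"wz":0,"grip":-0.3},{"tx":0,"ty":0,"tz":0,"wx":0,"wy":0,"wz":0,"grip":-0.3},{"tx":0,"ty":0,"tz":0.015,"wx":0,"wy":0,"wz":0,"grip":-0.3},{"tx":0,"ty":0,"tz":0.03,"wx":0,"wy":0,"wz":0,"grip":-0.3},{"tx":0,"ty":0,"tz":0.03,"wx":0,"wy":0,"wz":0,"grip":0.2},{"tx":0,"ty":0,"tz":0.03,"wx":0,"wy":0,"wz":0,"grip":0.2}]' 40
python3 -m pendant '[{"tx":-0.01,"ty":-0.03,"tz":0.01,"wx":0,"wy":0,"wz":0,"grip":0.2},{"tx":-0.01,"ty":-0.03,"tz":0,"wx":0,"wy":0,"wz":0,"grip":0.2},{"tx":-0.01,"ty":-0.03,"tz":0,"wx":0,"wy":0,"wz":0,"grip":0.2},{"tx":-0.01,"ty":-0.03,"tz":0,"wx":0,"wy":0,"wz":0,"grip":0.2},{"tx":-0.01,"ty":-0.03,"tz":0,"wx":0,"wy":0,"wz":0,"grip":0.2},{"tx":-0.01,"ty":-0.03,"tz":0,"wx":0,"wy":0,"wz":0,"grip":0.2},{"tx":0,"ty":0,"tz":0,"wx":0,"wy":0,"wz":0,"grip":0.2}]' 40
python3 - <<'E'
from h import *
c=cap("top","t4",(170,130,360,310),4);jars(c)
go(484,-259,120,88)
E
```

```text
clock: 6.15
position: [602.2, -39.7, 164.5]
tool_rot: [2.125, 0.194, -2.126]
force: [0.8, -0.1, -1.4]
opening: 51.5
clock: 6.85
position: [540.9, -222.5, 173.4]
tool_rot: [2.127, 0.19, -2.128]
force: [0.2, 0.3, 0.8]
opening: 51.3
p0.89 mid(803,-230) size 105x44 yaw -7.2 cap far rgb [ 46. 149. 143.] px [342.8, 142.8]
p0.66 mid(485,-344) size 102x46 yaw 0.3 cap far rgb [178. 172. 164.] px [378.8, 241.0]
p0.63 mid(484,-258) size 104x47 yaw -2.0 cap near rgb [177. 170. 164.] px [351.8, 238.5]
pos [ 542.  -220.   173.3] tool x [-0. -0. -1.] jaw yaw -79.6 q6 1.87 open 51.4 F [-0.4  0.3  0.2] t 7.0
move mm [-58.  -39.  -53.3] turn -12.4 (or other half 167.6)
```

View pics/t4.png

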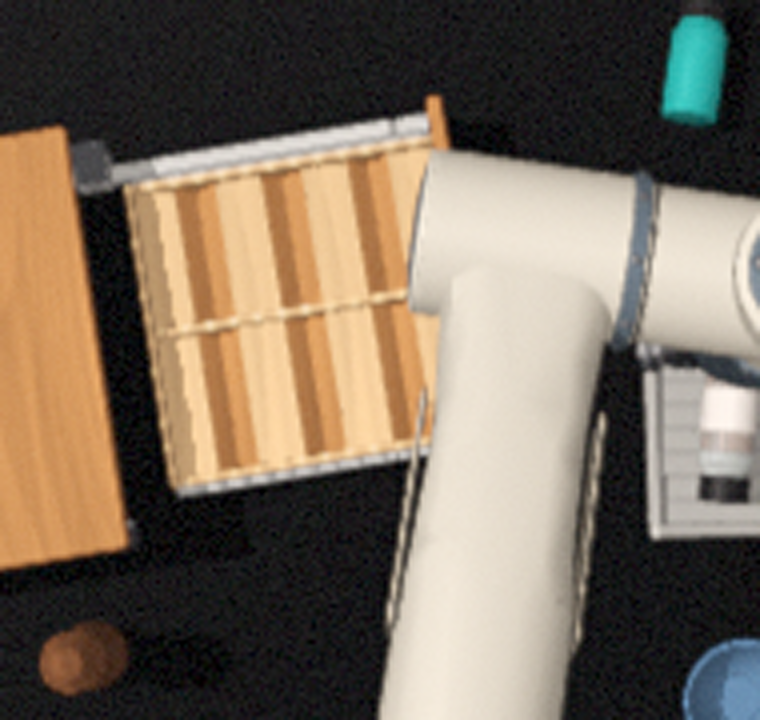

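```bash
python3 -m pendant '[{"tx":-0.02,"ty":-0.013,"tz":-0.01,"wx":0,"wy":0,"wz":-6.2,"grip":0.45},{"tx":-0.02,"ty":-0.013,"tz":-0.03,"wx":0,"wy":0,"wz":-6.2,"grip":0.45},{"tx":-0.017,"ty":-0.012,"tz":-0.02,"wx":0,"wy":0,"wz":0,"grip":0.45},{"tx":0,"ty":0,"tz":0,"wx":0,"wy":0,"wz":0,"grip":0.45},{"tx":0,"ty":0,"tz":0,"wx":0,"wy":0,"wz":0,"grip":0.45}]' 30
python3 - <<'E'
from h import *
go(484,-259,60,88)
c=cap("side","s5",(240,220,420,380),4); print([((proj(c,p)-[240,220])*4).round() for p in ([484,-259,27],[536,-260.8,27],[432,-257,27])])
jars(c,"side",27)
E
```

```text
clock: 7.45
position: [485.7, -256.8, 113.5]
tool_rot: [-2.205, 0.037, 2.205]
force: [0.8, 1.0, -0.3]
opening: 62.0
pos [ 485.7 -256.8  113.5] tool x [-0. -0. -1.] jaw yaw -91.9 q6 1.74 open 62.0 F [ 0.8  1.  -0.3] t 7.5
move mm [ -1.7  -2.2 -53.5] turn -0.1 (or other half 179.9)
[array([182., 275.]), array([262., 261.]), array([100., 288.])]
p0.93 mid(804,-237) size 123x73 yaw 1.6 cap far rgb [ 74. 165. 157.] px [392.8, 260.8]
p0.91 mid(614,-256) size 131x65 yaw 11.7 cap near rgb [175. 174. 167.] px [332.6, 278.5]
p0.88 mid(486,-344) size 120x65 yaw 4.8 cap far rgb [188. 185. 175.] px [295.9, 311.2]
p0.77 mid(349,-87) size 115x73 yaw 20.3 cap far rgb [207. 193. 100.] px [217.2, 255.7]
p0.60 mid(484,-258) size 113x66 yaw -0.9 cap near rgb [186. 181. 175.] px [284.9, 289.7]
```

View pics/s5.png

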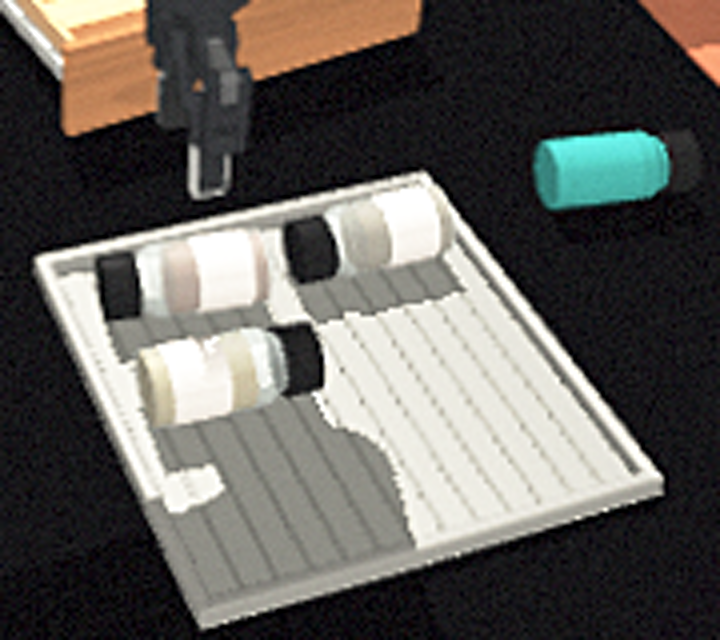

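```bash
python3 -m pendant '[{"tx":-0.001,"ty":-0.001,"tz":-0.025,"wx":0,"wy":0,"wz":0,"grip":0.45},{"tx":-0.001,"ty":-0.001,"tz":-0.025,"wx":0,"wy":0,"wz":0,"grip":0.45},{"tx":0,"ty":0,"tz":-0.02,"wx":0,"wy":0,"wz":0,"grip":0.45},{"tx":0,"ty":0,"tz":0,"wx":0,"wy":0,"wz":0,"grip":0.45},{"tx":0,"ty":0,"tz":0,"wx":0,"wy":0,"wz":0,"grip":0.45}]' 30
python3 - <<'E'
from h import *
go(484,-259,14,88)
c=cap("side","s6",(250,230,370,340),6)
for z in (100,105,110,113.5,118): print(z,(proj(c,[485.7,-294,z])))
E
```

```text
clock: 8.05
position: [484.7, -259.1, 44.3]
tool_rot: [-2.207, 0.036, 2.204]
force: [-0.1, -0.1, 0.4]
opening: 61.8
pos [ 484.7 -259.1   44.3] tool x [ 0.001 -0.001 -1.   ] jaw yaw -91.8 q6 1.74 open 61.8 F [-0.1 -0.1  0.4] t 8.1
move mm [ -0.7   0.1 -30.3] turn -0.2 (or other half 179.8)
100 [291.51308805 274.28458762]
105 [291.58260625 272.61169287]
110 [291.6524208  270.93000359]
113.5 [291.70146794 269.74756056]
118 [291.76474339 268.22087848]
```

View pics/s6.png

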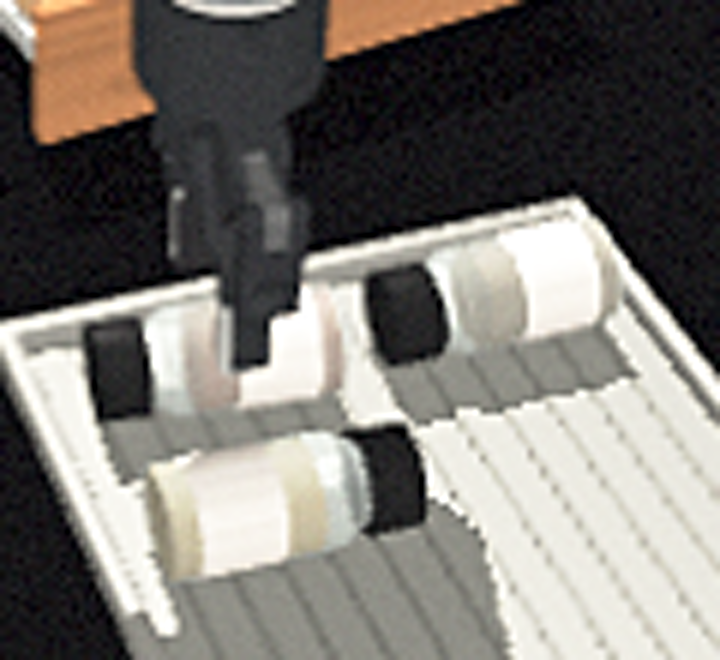

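```bash
python3 -m pendant '[{"tx":-0.0005,"ty":0,"tz":-0.011,"wx":0,"wy":0,"wz":0,"grip":0.45},{"tx":0,"ty":0,"tz":-0.011,"wx":0,"wy":0,"wz":0,"grip":0.45},{"tx":0,"ty":0,"tz":-0.009,"wx":0,"wy":0,"wz":0,"grip":0.45},{"tx":0,"ty":0,"tz":0,"wx":0,"wy":0,"wz":0,"grip":0.45},{"tx":0,"ty":0,"tz":0,"wx":0,"wy":0,"wz":0,"grip":-0.3},{"tx":0,"ty":0,"tz":0,"wx":0,"wy":0,"wz":0,"grip":-0.3},{"tx":0,"ty":0,"tz":0,"wx":0,"wy":0,"wz":0,"grip":-0.3},{"tx":0,"ty":0,"tz":0,"wx":0,"wy":0,"wz":0,"grip":-0.3}]' 25
python3 -m pendant '[{"tx":0,"ty":0,"tz":0.01,"wx":0,"wy":0,"wz":0,"grip":-0.3},{"tx":0,"ty":0,"tz":0.01,"wx":0,"wy":0,"wz":0,"grip":-0.3},{"tx":0,"ty":0,"tz":0.01,"wx":0,"wy":0,"wz":0,"grip":-0.3},{"tx":0,"ty":0,"tz":0,"wx":0,"wy":0,"wz":0,"grip":-0.3}]' 25
python3 - <<'E'
from h import *
go(484,-259,140,100)
c=cap("side","s7",(250,230,370,340),6)
E
```

```text
clock: 8.9
position: [483.0, -259.1, 12.4]
tool_rot: [-2.205, 0.037, 2.204]
force: [0.1, -0.1, -0.9]
opening: 45.2
clock: 9.3
position: [484.4, -259.6, 44.6]
tool_rot: [-2.21, 0.038, 2.201]
force: [-0.2, -0.2, -1.9]
opening: 45.0
pos [ 484.4 -259.6   44.6] tool x [ 0.004 -0.001 -1.   ] jaw yaw -91.9 q6 1.74 open 45.0 F [-0.2 -0.2 -1.9] t 9.3
move mm [-0.4  0.6 95.4] turn 11.9 (or other half -168.1)
```

View pics/s7.png

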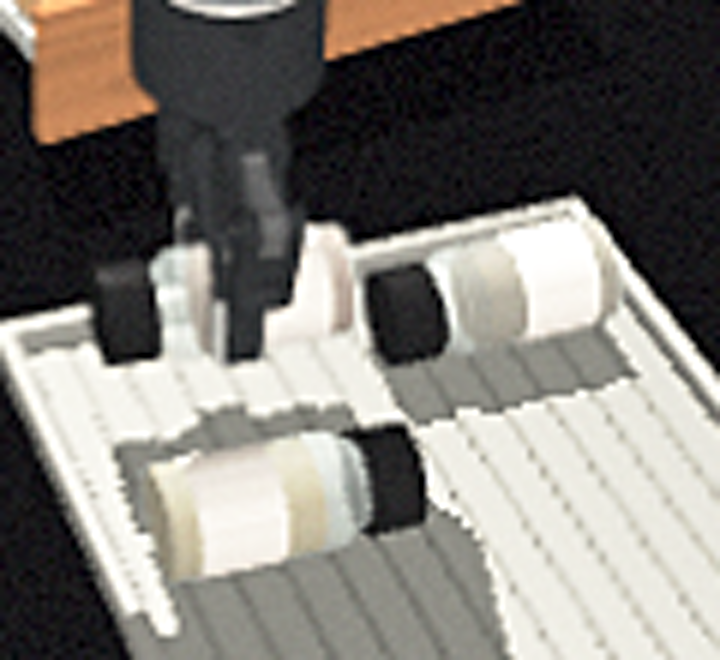

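```bash
cat >> h.py <<'E'
A=np.radians(10.5);EX=np.array([np.cos(A),np.sin(A)]);EY=np.array([-np.sin(A),np.cos(A)])
def overlay(c,mid,crop,s,name):
    x0,y0,x1,y1=crop;f=cv2.resize(c["frame"][y0:y1,x0:x1,::-1],None,fx=s,fy=s,interpolation=cv2.INTER_CUBIC)
    def L(a,b,z,col):
        P=[np.round(((proj(c,[*(np.array(mid)+p[0]*EX+p[1]*EY),z])-[x0,y0]+.5)*s)).astype(int) for p in (a,b)]
        cv2.line(f,tuple(map(int,P[0])),tuple(map(int,P[1])),col,1)
    for sx in(-61,61):
        for y in(-72,0,72):
            for dy,z in((-17,38),(0,26),(17,38)): L((sx-58,y+dy),(sx+58,y+dy),z,(255,0,0) if dy else (0,0,255))
    L((-150,-139),(150,-139),80,(0,255,0));L((-150,-127),(150,-127),80,(0,255,0))
    cv2.imwrite(f"pics/{name}.png",f)
E
python3 - <<'E'
from h import *
c=cap("top"); overlay(c,(578,92.5),(190,140,320,260),6,"t8")
E
```

```text
(no output)
```

View pics/t8.png

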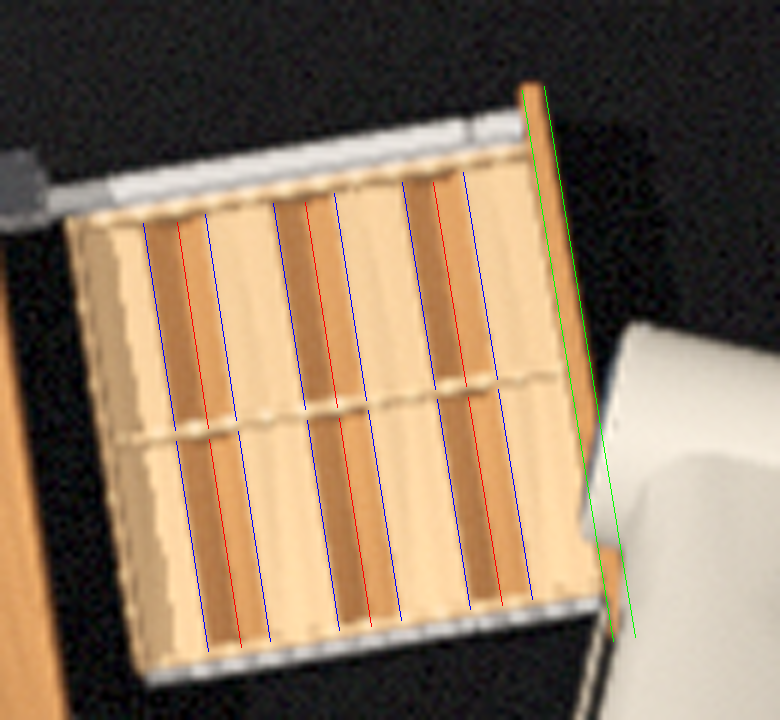

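```bash
sed -i 's/radians(10.5)/radians(10.1)/' h.py
python3 - <<'E'
from h import *
c=cap("top"); overlay(c,(577.5,93.2),(190,140,320,260),6,"t9")
E
```

```text
(no output)
```

View pics/t9.png

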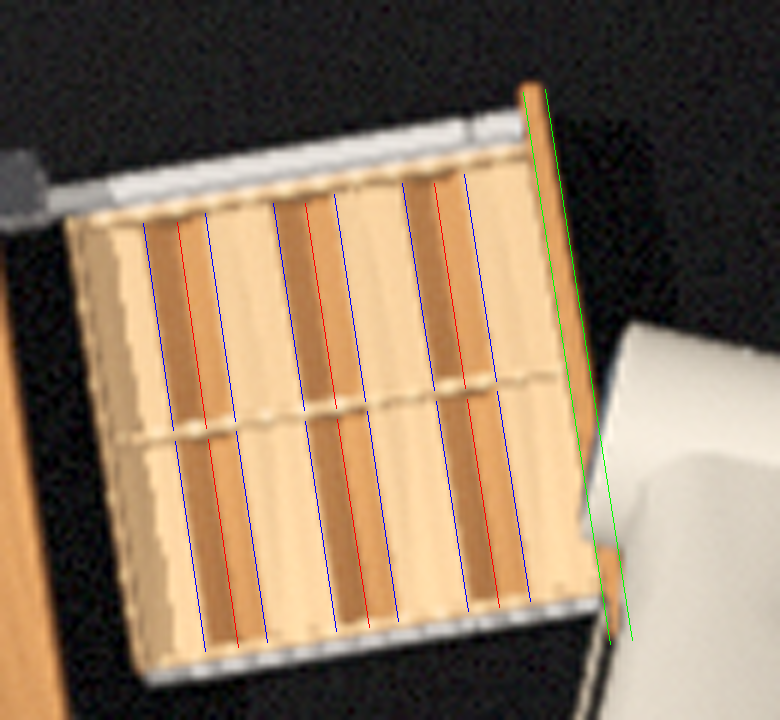

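```bash
python3 -m pendant '[{"tx":0,"ty":0,"tz":0.02,"wx":0,"wy":0,"wz":0,"grip":-0.3},{"tx":0,"ty":0,"tz":0.03,"wx":0,"wy":0,"wz":0,"grip":-0.3},{"tx":0,"ty":0.015,"tz":0.03,"wx":0,"wy":0,"wz":0,"grip":-0.3},{"tx":0,"ty":0.03,"tz":0.03,"wx":0,"wy":0,"wz":4,"grip":-0.3},{"tx":0.003,"ty":0.035,"tz":0,"wx":0,"wy":0,"wz":4,"grip":-0.3},{"tx":0.003,"ty":0.035,"tz":0,"wx":0,"wy":0,"wz":4,"grip":-0.3},{"tx":0.003,"ty":0.035,"tz":0,"wx":0,"wy":0,"wz":0,"grip":-0.3},{"tx":0.003,"ty":0.035,"tz":0,"wx":0,"wy":0,"wz":0,"grip":-0.3}]' 25
python3 -m pendant '[{"tx":0.003,"ty":0.035,"tz":0,"wx":0,"wy":0,"wz":0,"grip":-0.3},{"tx":0.003,"ty":0.035,"tz":0,"wx":0,"wy":0,"wz":0,"grip":-0.3},{"tx":0.003,"ty":0.035,"tz":0,"wx":0,"wy":0,"wz":0,"grip":-0.3},{"tx":0.003,"ty":0.035,"tz":0,"wx":0,"wy":0,"wz":0,"grip":-0.3},{"tx":0,"ty":0.035,"tz":0,"wx":0,"wy":0,"wz":0,"grip":-0.3},{"tx":0,"ty":0.03,"tz":0,"wx":0,"wy":0,"wz":0,"grip":-0.3},{"tx":0,"ty":0.02,"tz":0,"wx":0,"wy":0,"wz":0,"grip":-0.3},{"tx":0,"ty":0,"tz":0,"wx":0,"wy":0,"wz":0,"grip":-0.3}]' 25
python3 - <<'E'
from h import *
go(504.7,153.2,75,100.2)
E
```

```text
clock: 10.25
position: [494.5, -72.7, 151.8]
tool_rot: [2.129, 0.188, -2.13]
force: [1.2, -0.8, -0.3]
opening: 45.5
clock: 11.05
position: [506.6, 153.0, 151.4]
tool_rot: [2.127, 0.191, -2.129]
force: [-0.4, 0.0, -1.3]
opening: 45.2
pos [506.6 153.  151.4] tool x [-0.001 -0.    -1.   ] jaw yaw -79.8 q6 1.16 open 45.2 F [-0.4  0.  -1.3] t 11.1
move mm [ -1.9   0.2 -76.4] turn -0.0 (or other half 180.0)
```

```bash
python3 -m pendant '[{"tx":-0.002,"ty":0,"tz":-0.02,"wx":0,"wy":0,"wz":0,"grip":-0.3},{"tx":0,"ty":0,"tz":-0.03,"wx":0,"wy":0,"wz":0,"grip":-0.3},{"tx":0,"ty":0,"tz":-0.03,"wx":0,"wy":0,"wz":0,"grip":-0.3},{"tx":0,"ty":0,"tz":-0.01,"wx":0,"wy":0,"wz":0,"grip":-0.3},{"tx":0,"ty":0,"tz":0,"wx":0,"wy":0,"wz":0,"grip":-0.3},{"tx":0,"ty":0,"tz":0,"wx":0,"wy":0,"wz":0,"grip":-0.3}]' 25
python3 - <<'E'
from h import *
go(504.7,153.2,40,100.2)
c=cap("side","s10",(180,140,330,250),5)
E
```

```text
clock: 11.65
position: [505.9, 150.9, 63.4]
tool_rot: [2.131, 0.188, -2.128]
force: [0.3, 0.6, -1.1]
opening: 45.2
pos [505.9 150.9  63.4] tool x [ 0.002  0.    -1.   ] jaw yaw -79.9 q6 1.16 open 45.2 F [ 0.3  0.6 -1.1] t 11.7
move mm [ -1.2   2.3 -23.4] turn 0.1 (or other half -179.9)
```

View pics/s10.png

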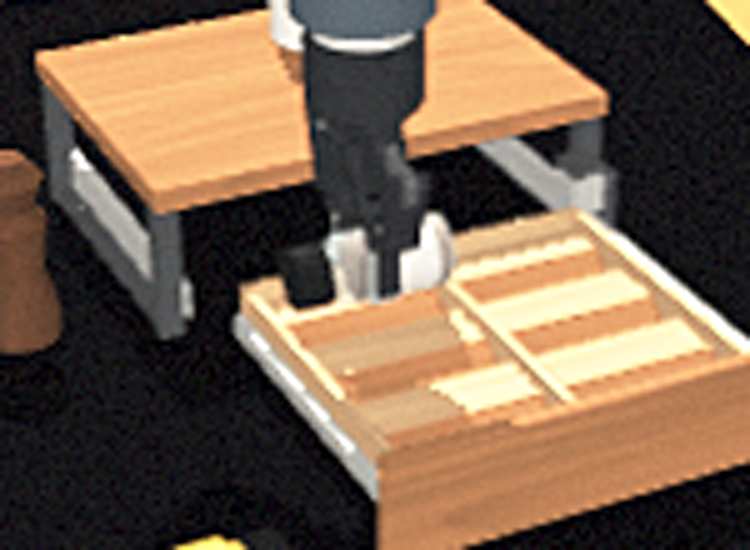

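```bash
python3 -m pendant '[{"tx":-0.001,"ty":0.002,"tz":-0.004,"wx":0,"wy":0,"wz":0,"grip":-0.3},{"tx":0,"ty":0,"tz":-0.005,"wx":0,"wy":0,"wz":0,"grip":-0.3},{"tx":0,"ty":0,"tz":-0.005,"wx":0,"wy":0,"wz":0,"grip":-0.3},{"tx":0,"ty":0,"tz":-0.003,"wx":0,"wy":0,"wz":0,"grip":-0.3},{"tx":0,"ty":0,"tz":0,"wx":0,"wy":0,"wz":0,"grip":-0.3}]' 25
python3 -m pendant '[{"tx":0,"ty":0,"tz":-0.002,"wx":0,"wy":0,"wz":0,"grip":-0.3},{"tx":0,"ty":0,"tz":-0.001,"wx":0,"wy":0,"wz":0,"grip":-0.3},{"tx":0,"ty":0,"tz":0,"wx":0,"wy":0,"wz":0,"grip":-0.3}]' 25
```

```text
clock: 12.2
position: [503.5, 152.6, 44.6]
tool_rot: [2.128, 0.187, -2.13]
force: [-0.0, 0.4, -0.6]
opening: 45.4
clock: 12.5
position: [503.9, 152.8, 42.2]
tool_rot: [2.129, 0.188, -2.13]
force: [1.1, 0.4, -0.7]
opening: 45.1
```

```bash
python3 -m pendant '[{"tx":0,"ty":0,"tz":-0.001,"wx":0,"wy":0,"wz":0,"grip":-0.3},{"tx":0,"ty":0,"tz":-0.001,"wx":0,"wy":0,"wz":0,"grip":-0.3},{"tx":0,"ty":0,"tz":0,"wx":0,"wy":0,"wz":0,"grip":-0.3}]' 25;python3 -m pendant '[{"tx":0,"ty":0,"tz":-0.001,"wx":0,"wy":0,"wz":0,"grip":-0.3},{"tx":0,"ty":0,"tz":0,"wx":0,"wy":0,"wz":0,"grip":-0.3}]' 25
```

```text
clock: 12.8
position: [504.1, 152.9, 40.4]
tool_rot: [2.129, 0.188, -2.129]
force: [0.1, 0.4, -0.6]
opening: 45.2
clock: 13.0
position: [504.3, 152.8, 40.0]
tool_rot: [2.13, 0.188, -2.128]
force: [-0.7, -1.6, 4.2]
opening: 44.7
```

```bash
python3 -m pendant '[{"tx":0,"ty":0,"tz":-0.0007,"wx":0,"wy":0,"wz":0,"grip":-0.3},{"tx":0,"ty":0,"tz":0,"wx":0,"wy":0,"wz":0,"grip":-0.3}]' 20
python3 - <<'E'
from h import *
c=cap("side","s11",(180,140,330,250),5)
E
```

```text
clock: 13.2
position: [504.4, 152.8, 39.9]
tool_rot: [2.13, 0.188, -2.127]
force: [-3.2, -1.6, 9.3]
opening: 45.1
```

View pics/s11.png

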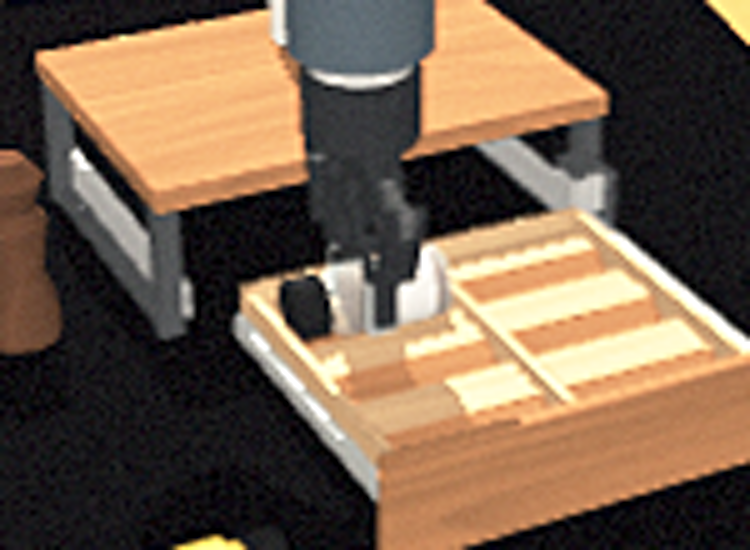

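```bash
python3 -m pendant '[{"tx":0,"ty":0,"tz":0.0005,"wx":0,"wy":0,"wz":0,"grip":0.3},{"tx":0,"ty":0,"tz":0,"wx":0,"wy":0,"wz":0,"grip":0.3},{"tx":0,"ty":0,"tz":0,"wx":0,"wy":0,"wz":0,"grip":0.3},{"tx":0,"ty":0,"tz":0.01,"wx":0,"wy":0,"wz":0,"grip":0.3},{"tx":0,"ty":0,"tz":0.03,"wx":0,"wy":0,"wz":0,"grip":0.3},{"tx":0,"ty":0,"tz":0.03,"wx":0,"wy":0,"wz":0,"grip":0.3},{"tx":0,"ty":0,"tz":0.03,"wx":0,"wy":0,"wz":0,"grip":0.45},{"tx":0,"ty":0,"tz":0,"wx":0,"wy":0,"wz":0,"grip":0.45}]' 20
python3 -m pendant '[{"tx":0.005,"ty":-0.03,"tz":0.01,"wx":0,"wy":0,"wz":-3,"grip":0.45},{"tx":0.01,"ty":-0.035,"tz":0,"wx":0,"wy":0,"wz":-3,"grip":0.45},{"tx":0.01,"ty":-0.04,"tz":0,"wx":0,"wy":0,"wz":-3,"grip":0.45},{"tx":0.01,"ty":-0.04,"tz":0,"wx":0,"wy":0,"wz":-3,"grip":0.45},{"tx":0.01,"ty":-0.04,"tz":0,"wx":0,"wy":0,"wz":0,"grip":0.45},{"tx":0.01,"ty":-0.04,"tz":0,"wx":0,"wy":0,"wz":0,"grip":0.45},{"tx":0.01,"ty":-0.04,"tz":0,"wx":0,"wy":0,"wz":0,"grip":0.45},{"tx":0,"ty":0,"tz":0,"wx":0,"wy":0,"wz":0,"grip":0.45}]' 20
python3 - <<'E'
from h import *
c=cap("top","t12",(180,130,370,270),4)
jars(c)
c=cap("side","s12",(180,140,400,320),3.5)
jars(c,"side")
go(611,-252,120,92)
E
```

```text
clock: 14.05
position: [506.8, 154.0, 144.4]
tool_rot: [2.14, 0.192, -2.121]
force: [-0.3, 0.6, 1.4]
opening: 61.7
clock: 14.85
position: [569.2, -116.3, 148.7]
tool_rot: [-2.202, 0.043, 2.204]
force: [1.2, 0.7, -1.1]
opening: 61.7
p0.93 mid(486,-344) size 106x46 yaw -0.6 cap far rgb [153. 148. 141.] px [378.7, 241.3]
p0.90 mid(349,-78) size 106x46 yaw 11.6 cap far rgb [191. 170.  55.] px [297.0, 277.1]
p0.58 mid(612,-251) size 110x46 yaw 0.6 cap near rgb [168. 163. 157.] px [352.1, 200.2]
p0.56 mid(804,-229) size 106x45 yaw -6.2 cap far rgb [ 47. 151. 146.] px [342.7, 139.7]
p0.18 mid(583,89) size 308x278 yaw 58.2 cap far rgb [202. 167. 130.] px [225.4, 202.3]
p0.91 mid(485,-347) size 118x66 yaw 4.1 cap far rgb [182. 179. 168.] px [298.0, 312.3]
p0.76 mid(613,-255) size 132x68 yaw 11.6 cap near rgb [171. 170. 163.] px [333.5, 280.9]
p0.73 mid(803,-236) size 127x73 yaw 2.1 cap far rgb [ 72. 162. 154.] px [394.4, 262.1]
p0.68 mid(350,-89) size 116x75 yaw 19.2 cap far rgb [207. 193.  99.] px [216.3, 255.1]
p0.55 mid(519,196) size 129x84 yaw 24.7 cap near rgb [175. 168. 160.] px [253.7, 199.5]
pos [ 568.8 -111.6  149. ] tool x [-0.  0. -1.] jaw yaw -91.9 q6 1.46 open 62.2 F [0.4 0.1 0.2] t 15.1
move mm [  42.2 -140.4  -29. ] turn 3.9 (or other half -176.1)
```

View pics/t12.png

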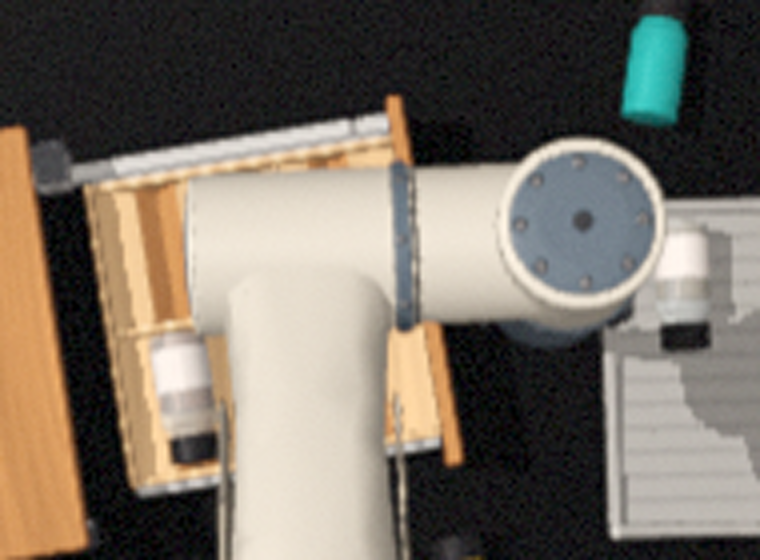

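View pics/s12.png

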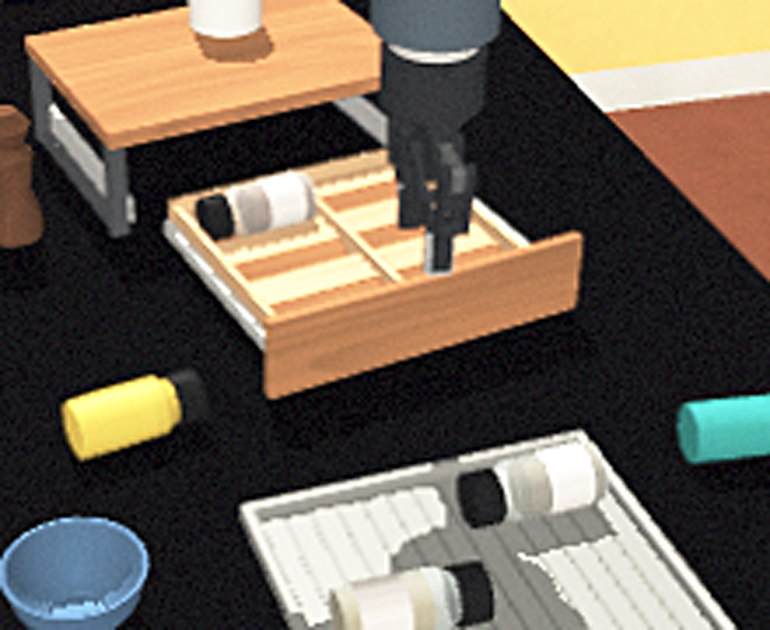

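```bash
python3 -m pendant '[{"tx":0.01,"ty":-0.02,"tz":0,"wx":0,"wy":0,"wz":1.7,"grip":0.45},{"tx":0.01,"ty":-0.035,"tz":0,"wx":0,"wy":0,"wz":1.7,"grip":0.45},{"tx":0.01,"ty":-0.035,"tz":0,"wx":0,"wy":0,"wz":0,"grip":0.45},{"tx":0.008,"ty":-0.035,"tz":0,"wx":0,"wy":0,"wz":0,"grip":0.45},{"tx":0.003,"ty":-0.015,"tz":-0.02,"wx":0,"wy":0,"wz":0,"grip":0.45},{"tx":0,"ty":0,"tz":-0.03,"wx":0,"wy":0,"wz":0,"grip":0.45},{"tx":0,"ty":0,"tz":-0.03,"wx":0,"wy":0,"wz":0,"grip":0.45},{"tx":0,"ty":0,"tz":0,"wx":0,"wy":0,"wz":0,"grip":0.45}]' 20
python3 - <<'E'
from h import *
go(610,-252,13,91.5)
c=cap("side","s13",(270,210,390,320),6)
jars(c,"side")
E
```

```text
clock: 15.85
position: [607.1, -249.8, 64.4]
tool_rot: [2.2, 0.033, -2.219]
force: [-0.9, -0.4, -0.3]
opening: 62.0
pos [ 607.1 -249.8   64.4] tool x [-0.009  0.003 -1.   ] jaw yaw -88.5 q6 1.75 open 62.0 F [-0.9 -0.4 -0.3] t 15.8
move mm [  2.9  -2.2 -51.4] turn -0.0 (or other half 180.0)
p0.98 mid(519,197) size 128x89 yaw 27.0 cap near rgb [176. 168. 160.] px [252.8, 199.9]
p0.95 mid(802,-233) size 133x73 yaw 3.7 cap far rgb [ 72. 162. 154.] px [395.3, 262.6]
p0.87 mid(350,-88) size 111x71 yaw 15.6 cap far rgb [208. 194. 101.] px [216.1, 255.5]
p0.69 mid(613,-255) size 130x67 yaw 6.9 cap near rgb [166. 164. 157.] px [332.4, 279.8]
p0.62 mid(485,-347) size 118x63 yaw 4.8 cap far rgb [187. 185. 174.] px [299.8, 315.2]
p0.40 mid(577,87) size 328x304 yaw 59.4 cap near rgb [220. 178. 134.] px [280.3, 218.3]
```

View pics/s13.png

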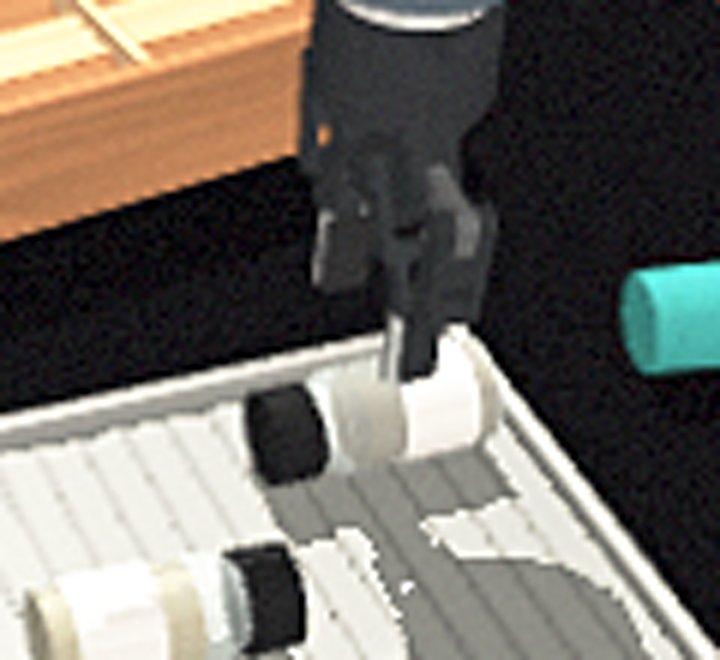

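Run:
```python
from h import *
c=cap("top","t14",(325,170,430,270),7)
for d in manip.trace("mat","top")[:1]:
    v,u=np.nonzero(d["region"]);P=np.array([at(c,(a,b),14)[:2] for a,b in zip(u,v)]).astype(np.float32)
    print(cv2.minAreaRect(P),cv2.boxPoints(cv2.minAreaRect(P)).round())
jars(c)
```

```text
((549.1417236328125, -338.76287841796875), (278.99334716796875, 300.4940490722656), 2.786689519882202) [[ 403. -195.]
 [ 417. -496.]
 [ 696. -482.]
 [ 681. -182.]]
p0.95 mid(510,155) size 107x46 yaw 10.9 cap near rgb [181. 170. 161.] px [228.7, 227.6]
p0.90 mid(485,-344) size 102x46 yaw -0.2 cap far rgb [184. 178. 170.] px [378.0, 240.2]
p0.61 mid(810,-230) size 96x47 yaw -5.9 cap far rgb [ 49. 144. 139.] px [343.1, 139.3]
p0.33 mid(591,91) size 282x275 yaw -3.0 cap near rgb [218. 177. 132.] px [248.3, 196.9]
```

View pics/t14.png

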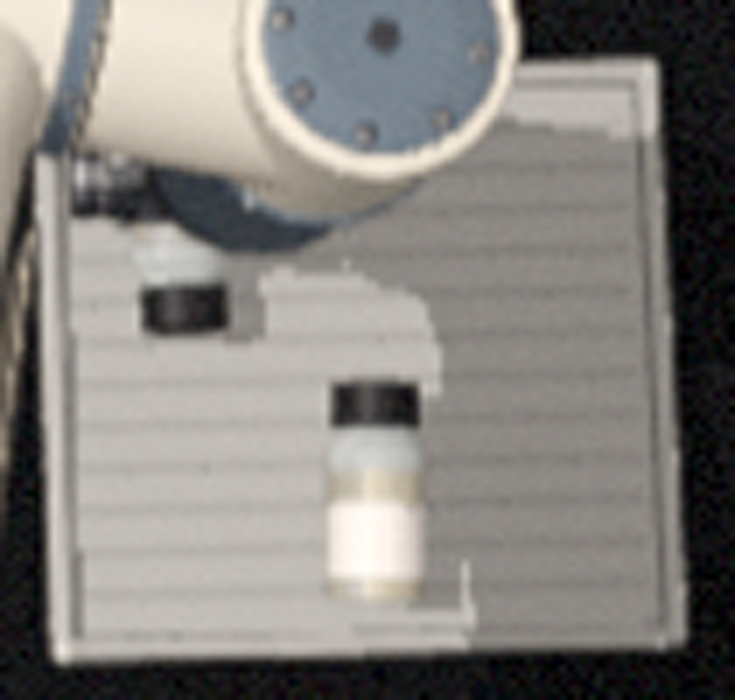

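```bash
python3 -m pendant '[{"tx":0.002,"ty":-0.0015,"tz":-0.015,"wx":0,"wy":0,"wz":0,"grip":0.45},{"tx":0,"ty":0,"tz":-0.015,"wx":0,"wy":0,"wz":0,"grip":0.45},{"tx":0,"ty":0,"tz":-0.013,"wx":0,"wy":0,"wz":0,"grip":0.45},{"tx":0,"ty":0,"tz":-0.005,"wx":0,"wy":0,"wz":0,"grip":0.45},{"tx":0,"ty":0,"tz":0,"wx":0,"wy":0,"wz":0,"grip":0.45},{"tx":0,"ty":0,"tz":0,"wx":0,"wy":0,"wz":0,"grip":0.45}]' 25
python3 - <<'E'
from h import *
go(610,-252,13,91.5)
E
```

```text
clock: 16.7
position: [612.4, -253.8, 21.6]
tool_rot: [2.209, 0.028, -2.207]
force: [-0.1, -0.6, 0.7]
opening: 62.0
pos [ 612.4 -253.8   21.6] tool x [ 0.001 -0.    -1.   ] jaw yaw -88.5 q6 1.75 open 62.0 F [-0.1 -0.6  0.7] t 16.7
move mm [-2.4  1.8 -8.6] turn 0.0 (or other half -180.0)
```

```bash
python3 -m pendant '[{"tx":-0.002,"ty":0.0015,"tz":-0.005,"wx":0,"wy":0,"wz":0,"grip":0.45},{"tx":0,"ty":0,"tz":-0.004,"wx":0,"wy":0,"wz":0,"grip":0.45},{"tx":0,"ty":0,"tz":0,"wx":0,"wy":0,"wz":0,"grip":0.45},{"tx":0,"ty":0,"tz":0,"wx":0,"wy":0,"wz":0,"grip":-0.3},{"tx":0,"ty":0,"tz":0,"wx":0,"wy":0,"wz":0,"grip":-0.3},{"tx":0,"ty":0,"tz":0,"wx":0,"wy":0,"wz":0,"grip":-0.3},{"tx":0,"ty":0,"tz":0,"wx":0,"wy":0,"wz":0,"grip":-0.3},{"tx":0,"ty":0,"tz":0,"wx":0,"wy":0,"wz":0,"grip":-0.3}]' 25
python3 -m pendant '[{"tx":0,"ty":0,"tz":0.01,"wx":0,"wy":0,"wz":0,"grip":-0.3},{"tx":0,"ty":0,"tz":0.015,"wx":0,"wy":0,"wz":0,"grip":-0.3},{"tx":0,"ty":0,"tz":0.02,"wx":0,"wy":0,"wz":0,"grip":-0.3},{"tx":0,"ty":0,"tz":0.03,"wx":0,"wy":0,"wz":0,"grip":-0.3},{"tx":0,"ty":0,"tz":0.03,"wx":0,"wy":0,"wz":0,"grip":-0.3},{"tx":0,"ty":0.01,"tz":0.03,"wx":0,"wy":0,"wz":0,"grip":-0.3},{"tx":0,"ty":0,"tz":0,"wx":0,"wy":0,"wz":0,"grip":-0.3}]' 25
python3 - <<'E'
from h import *
go(530.2,11.6,150,100.2)
c=cap("side","s15",(250,170,400,310),5)
E
```

```text
clock: 17.5
position: [610.1, -252.2, 12.4]
tool_rot: [2.209, 0.028, -2.208]
force: [-0.2, 0.6, 1.6]
opening: 45.6
clock: 18.2
position: [612.5, -242.2, 153.0]
tool_rot: [2.216, 0.027, -2.196]
force: [0.5, 0.5, -1.1]
opening: 45.3
pos [ 612.5 -242.2  153. ] tool x [ 0.009 -0.003 -1.   ] jaw yaw -88.5 q6 1.74 open 45.3 F [ 0.5  0.5 -1.1] t 18.2
move mm [-82.3 253.8  -3. ] turn 8.7 (or other half -171.3)
```

View pics/s15.png

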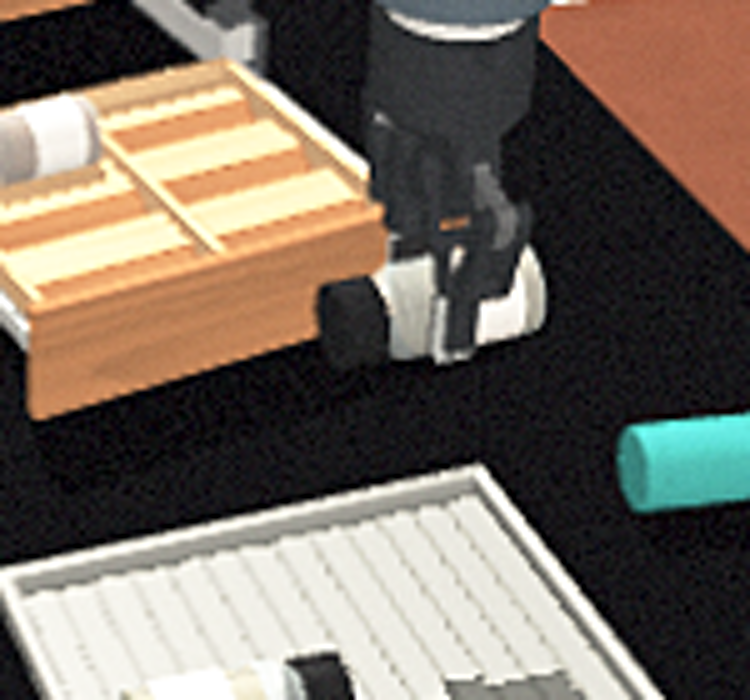

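```bash
python3 -m pendant '[{"tx":0,"ty":0.02,"tz":0,"wx":0,"wy":0,"wz":2.2,"grip":-0.3},{"tx":0.002,"ty":0.032,"tz":0,"wx":0,"wy":0,"wz":2.2,"grip":-0.3},{"tx":0.002,"ty":0.032,"tz":0,"wx":0,"wy":0,"wz":2.2,"grip":-0.3},{"tx":0.002,"ty":0.032,"tz":0,"wx":0,"wy":0,"wz":2.1,"grip":-0.3},{"tx":0.002,"ty":0.032,"tz":0,"wx":0,"wy":0,"wz":0,"grip":-0.3},{"tx":0.002,"ty":0.032,"tz":0,"wx":0,"wy":0,"wz":0,"grip":-0.3},{"tx":0.002,"ty":0.032,"tz":0,"wx":0,"wy":0,"wz":0,"grip":-0.3},{"tx":0.002,"ty":0.032,"tz":0,"wx":0,"wy":0,"wz":0,"grip":-0.3}]' 25
python3 -m pendant '[{"tx":0.002,"ty":0.032,"tz":0,"wx":0,"wy":0,"wz":0,"grip":-0.3},{"tx":0.002,"ty":0.03,"tz":0,"wx":0,"wy":0,"wz":0,"grip":-0.3},{"tx":0.002,"ty":0.02,"tz":0,"wx":0,"wy":0,"wz":0,"grip":-0.3},{"tx":0,"ty":0.01,"tz":0,"wx":0,"wy":0,"wz":0,"grip":-0.3},{"tx":0,"ty":0,"tz":0,"wx":0,"wy":0,"wz":0,"grip":-0.3},{"tx":0,"ty":0,"tz":0,"wx":0,"wy":0,"wz":0,"grip":-0.3}]' 25
python3 - <<'E'
from h import *
go(637.5,104,63,100.2)
E
```

```text
clock: 19.05
position: [623.0, 3.1, 145.6]
tool_rot: [2.126, 0.19, -2.132]
force: [-0.2, -0.2, -1.6]
opening: 45.6
clock: 19.65
position: [629.8, 92.9, 146.9]
tool_rot: [2.128, 0.189, -2.129]
force: [-0.4, -0.4, -0.8]
opening: 45.2
pos [629.8  92.9 146.9] tool x [-0.001 -0.001 -1.   ] jaw yaw -79.8 q6 1.36 open 45.2 F [-0.4 -0.4 -0.8] t 19.6
move mm [  7.7  11.1 -83.9] turn 0.0 (or other half -180.0)
```

```bash
python3 -m pendant '[{"tx":0.004,"ty":0.006,"tz":0,"wx":0,"wy":0,"wz":0,"grip":-0.3},{"tx":0.0037,"ty":0.005,"tz":-0.02,"wx":0,"wy":0,"wz":0,"grip":-0.3},{"tx":0,"ty":0,"tz":-0.03,"wx":0,"wy":0,"wz":0,"grip":-0.3},{"tx":0,"ty":0,"tz":-0.025,"wx":0,"wy":0,"wz":0,"grip":-0.3},{"tx":0,"ty":0,"tz":0,"wx":0,"wy":0,"wz":0,"grip":-0.3},{"tx":0,"ty":0,"tz":0,"wx":0,"wy":0,"wz":0,"grip":-0.3}]' 25
python3 - <<'E'
from h import *
go(637.5,104,40,100.2)
c=cap("side","s16",(210,130,350,250),5)
c=cap("top","t16",(190,140,320,260),6)
E
```

```text
clock: 20.25
position: [638.2, 104.2, 72.7]
tool_rot: [2.129, 0.188, -2.128]
force: [1.0, -0.8, -0.3]
opening: 45.1
pos [638.2 104.2  72.7] tool x [ 0.    -0.001 -1.   ] jaw yaw -79.8 q6 1.34 open 45.1 F [ 1.  -0.8 -0.3] t 20.2
move mm [ -0.7  -0.2 -32.7] turn 0.0 (or other half -180.0)
```

View pics/s16.png

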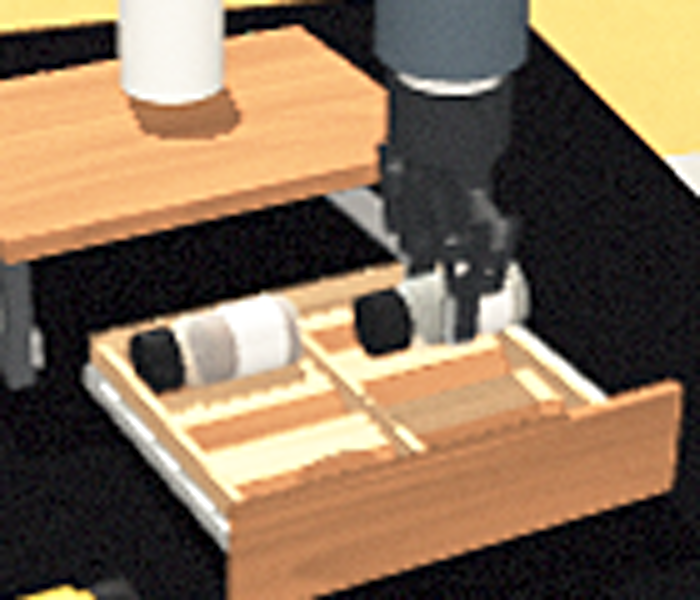

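```bash
python3 - <<'E'
from h import *
c=cap("side")
for s in (-52,0,52):
    print(s,((proj(c,[638.2+s*.984,104.2+s*.177,87.3])-[210,130])*5).round())
E
python3 -m pendant '[{"tx":-0.0005,"ty":0,"tz":-0.008,"wx":0,"wy":0,"wz":0,"grip":-0.3},{"tx":0,"ty":0,"tz":-0.008,"wx":0,"wy":0,"wz":0,"grip":-0.3},{"tx":0,"ty":0,"tz":-0.007,"wx":0,"wy":0,"wz":0,"grip":-0.3},{"tx":0,"ty":0,"tz":-0.003,"wx":0,"wy":0,"wz":0,"grip":-0.3},{"tx":0,"ty":0,"tz":0,"wx":0,"wy":0,"wz":0,"grip":-0.3}]' 25
```

```text
-52 [362. 322.]
0 [436. 304.]
52 [507. 287.]
clock: 20.9
position: [636.7, 104.7, 45.2]
tool_rot: [2.127, 0.189, -2.13]
force: [-0.3, 0.1, -1.9]
opening: 45.4
```

```bash
python3 -m pendant '[{"tx":-0.001,"ty":-0.0008,"tz":-0.002,"wx":0,"wy":0,"wz":0,"grip":-0.3},{"tx":-0.0005,"ty":0,"tz":-0.001,"wx":0,"wy":0,"wz":0,"grip":-0.3},{"tx":0,"ty":0,"tz":-0.001,"wx":0,"wy":0,"wz":0,"grip":-0.3},{"tx":0,"ty":0,"tz":0,"wx":0,"wy":0,"wz":0,"grip":-0.3}]' 25
python3 -m pendant '[{"tx":0,"ty":0,"tz":-0.001,"wx":0,"wy":0,"wz":0,"grip":-0.3},{"tx":0,"ty":0,"tz":0,"wx":0,"wy":0,"wz":0,"grip":-0.3}]' 25
```

```text
clock: 21.3
position: [635.7, 104.1, 42.1]
tool_rot: [2.128, 0.19, -2.128]
force: [0.1, -0.8, -1.5]
opening: 45.3
clock: 21.5
position: [635.6, 104.1, 41.0]
tool_rot: [2.128, 0.19, -2.128]
force: [-0.2, 0.5, -2.5]
opening: 45.4
```

```bash
python3 -m pendant '[{"tx":0,"ty":0,"tz":-0.001,"wx":0,"wy":0,"wz":0,"grip":-0.3},{"tx":0,"ty":0,"tz":0,"wx":0,"wy":0,"wz":0,"grip":-0.3}]' 25
python3 -m pendant '[{"tx":0,"ty":0,"tz":-0.0007,"wx":0,"wy":0,"wz":0,"grip":-0.3},{"tx":0,"ty":0,"tz":0,"wx":0,"wy":0,"wz":0,"grip":-0.3}]' 25
python3 - <<'E'
from h import *
c=cap("side","s17",(210,130,350,250),5)
E
```

```text
clock: 21.7
position: [635.7, 104.1, 40.0]
tool_rot: [2.128, 0.19, -2.128]
force: [-0.6, -0.4, -1.6]
opening: 45.4
clock: 21.9
position: [635.8, 104.1, 39.7]
tool_rot: [2.129, 0.19, -2.128]
force: [-0.2, -0.4, 0.5]
opening: 44.8
```

View pics/s17.png

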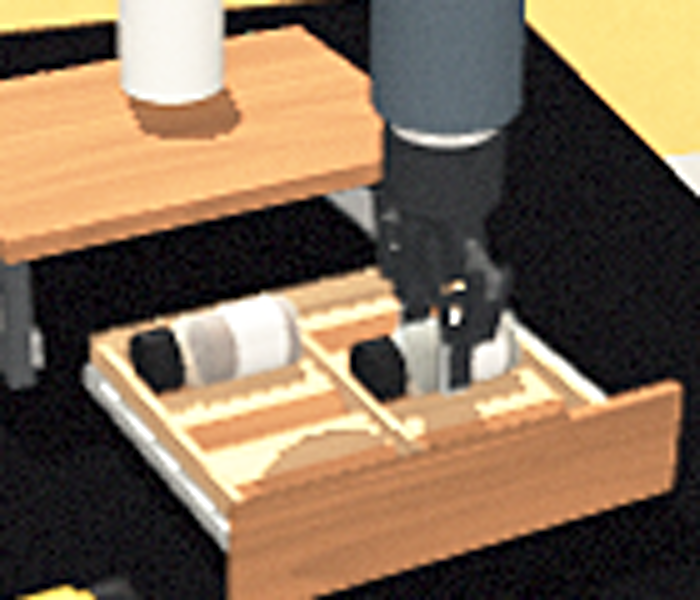

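Just touching; press a touch more for clear seating.

```bash
python3 -m pendant '[{"tx":0,"ty":0,"tz":-0.0007,"wx":0,"wy":0,"wz":0,"grip":-0.3},{"tx":0,"ty":0,"tz":0,"wx":0,"wy":0,"wz":0,"grip":-0.3}]' 20
python3 -m pendant '[{"tx":0,"ty":0,"tz":-0.0003,"wx":0,"wy":0,"wz":0,"grip":-0.3},{"tx":0,"ty":0,"tz":0,"wx":0,"wy":0,"wz":0,"grip":-0.3}]' 20
```

```text
clock: 22.15
position: [635.8, 104.0, 39.6]
tool_rot: [2.129, 0.19, -2.127]
force: [-2.5, 0.4, 4.4]
opening: 45.1
clock: 22.35
position: [635.9, 104.0, 39.6]
tool_rot: [2.129, 0.19, -2.127]
force: [-3.4, -0.3, 5.8]
opening: 45.6
```

```bash
python3 -m pendant '[{"tx":0,"ty":0,"tz":0.0005,"wx":0,"wy":0,"wz":0,"grip":0.3},{"tx":0,"ty":0,"tz":0,"wx":0,"wy":0,"wz":0,"grip":0.3},{"tx":0,"ty":0,"tz":0,"wx":0,"wy":0,"wz":0,"grip":0.3},{"tx":0,"ty":0,"tz":0.01,"wx":0,"wy":0,"wz":0,"grip":0.3},{"tx":0,"ty":0,"tz":0.03,"wx":0,"wy":0,"wz":0,"grip":0.3},{"tx":0,"ty":0,"tz":0.03,"wx":0,"wy":0,"wz":0,"grip":0.3},{"tx":0,"ty":0,"tz":0.03,"wx":0,"wy":0,"wz":0,"grip":0.45},{"tx":0,"ty":0,"tz":0.005,"wx":0,"wy":0,"wz":0,"grip":0.45}]' 20
python3 -m pendant '[{"tx":-0.01,"ty":-0.03,"tz":0.0,"wx":0,"wy":0,"wz":-2,"grip":0.45},{"tx":-0.01,"ty":-0.04,"tz":0,"wx":0,"wy":0,"wz":-2,"grip":0.45},{"tx":-0.01,"ty":-0.04,"tz":0,"wx":0,"wy":0,"wz":-2,"grip":0.45},{"tx":-0.01,"ty":-0.04,"tz":0,"wx":0,"wy":0,"wz":-2,"grip":0.45},{"tx":-0.01,"ty":-0.04,"tz":0,"wx":0,"wy":0,"wz":-2.5,"grip":0.45},{"tx":-0.015,"ty":-0.04,"tz":0,"wx":0,"wy":0,"wz":0,"grip":0.45},{"tx":-0.015,"ty":-0.04,"tz":0,"wx":0,"wy":0,"wz":0,"grip":0.45},{"tx":-0.01,"ty":-0.03,"tz":0,"wx":0,"wy":0,"wz":0,"grip":0.45}]' 20
python3 - <<'E'
from h import *
c=cap("top","t18",(180,130,430,300),3.2)
jars(c)
c=cap("side","s18",(180,140,400,350),3.2)
jars(c,"side")
go(485,-344,120,90)
E
```

```text
clock: 23.15
position: [638.1, 104.4, 149.5]
tool_rot: [2.138, 0.191, -2.119]
force: [0.8, 0.1, 0.6]
opening: 62.1
clock: 23.95
position: [544.4, -198.0, 144.1]
tool_rot: [-2.218, 0.007, 2.218]
force: [0.1, 0.3, 0.1]
opening: 61.9
p0.78 mid(511,155) size 106x44 yaw 9.3 cap near rgb [179. 168. 159.] px [227.2, 225.7]
p0.72 mid(802,-229) size 112x45 yaw -6.9 cap far rgb [ 46. 147. 142.] px [344.4, 143.4]
p0.65 mid(642,107) size 113x49 yaw 13.3 cap near rgb [175. 163. 152.] px [241.5, 190.4]
p0.61 mid(592,90) size 284x280 yaw -4.2 cap near rgb [209. 172. 131.] px [239.4, 202.0]
p0.69 mid(804,-235) size 128x73 yaw 2.5 cap far rgb [ 72. 162. 154.] px [394.5, 259.6]
p0.59 mid(520,195) size 129x83 yaw 26.2 cap near rgb [176. 169. 161.] px [252.1, 198.0]
p0.56 mid(350,-89) size 113x78 yaw 20.6 cap far rgb [208. 193. 100.] px [213.3, 257.1]
p0.53 mid(600,95) size 356x326 yaw -18.1 cap far rgb [213. 168. 125.] px [274.7, 220.4]
p0.34 mid(541,-361) size 305x283 yaw 89.5 cap near rgb [196. 194. 186.] px [323.7, 319.5]
pos [ 545.4 -196.5  144. ] tool x [ 0.  0. -1.] jaw yaw -90.4 q6 1.64 open 61.9 F [ 0.8  0.4 -0.5] t 24.1
move mm [ -60.4 -147.5  -24. ] turn 0.4 (or other half -179.6)
```

View pics/t18.png

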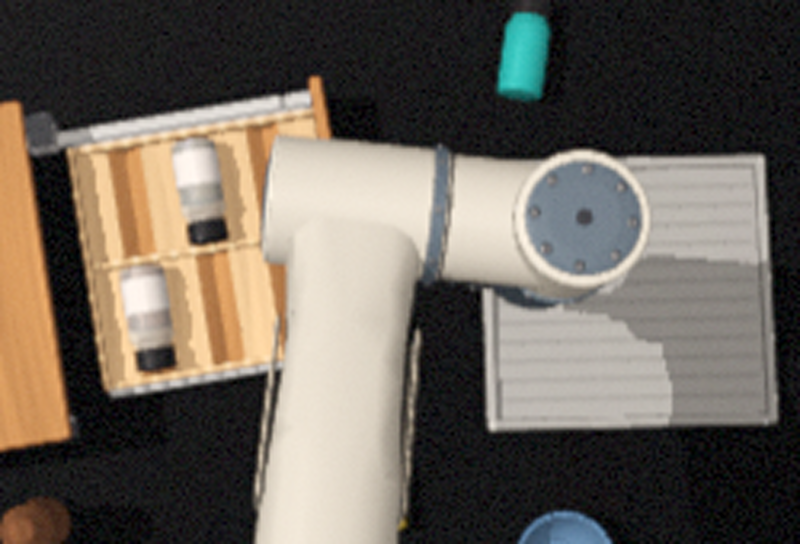

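View pics/s18.png

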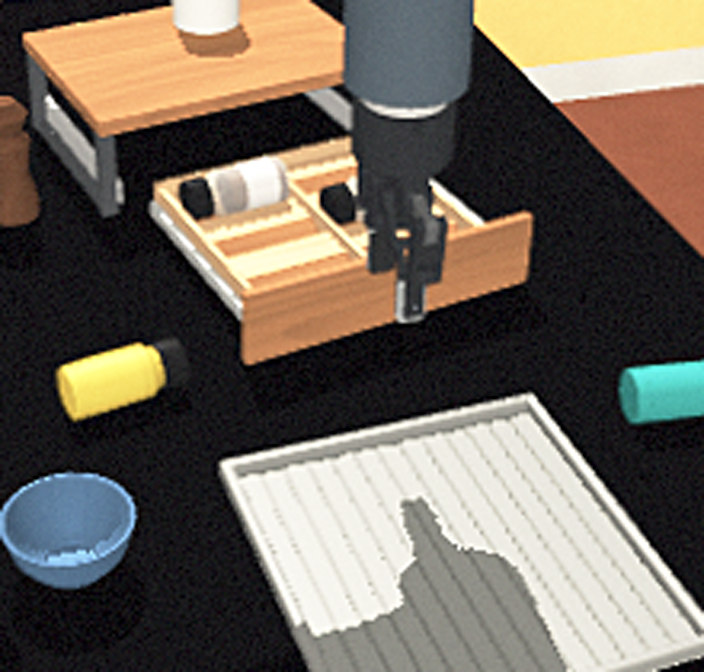

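Run:
```python
from h import *
cap("side","s19"); cap("top","t19")
```

```text
(no output)
```

View pics/s19.png

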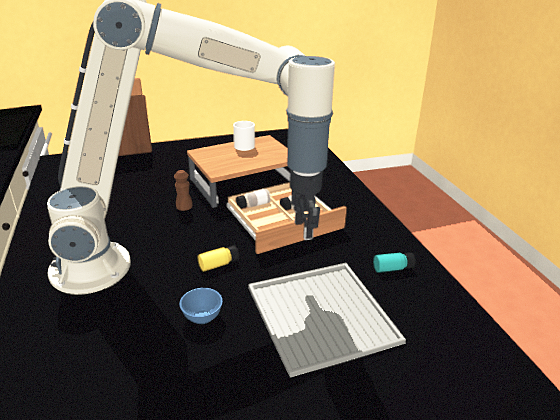

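View pics/t19.png

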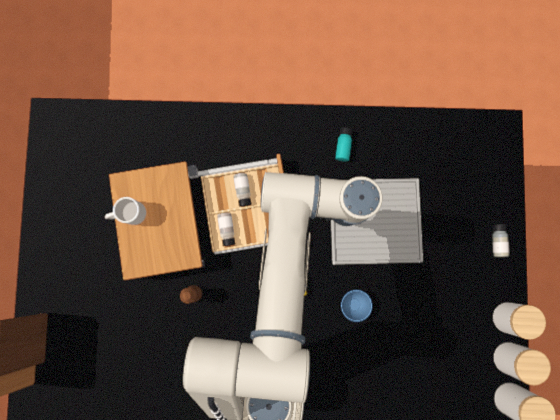

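Run:
```python
from h import *
for i in range(3):
    c=cap("top","t20" if i==2 else None,(450,190,550,300),6); f=c["frame"][215:265,470:527].astype(int).sum(2)
    v,u=np.nonzero(f>330); print(u.mean()+470,v.mean()+215,len(u), at(c,(u.mean()+470,v.mean()+215),23), manip.read_state()["clock"])
print(at(c,(526,242),0),at(c,(522,110),0))
```

```text
500.25925925925924 243.90740740740742 378 [ 479.24695102 -749.94996684   23.        ] 24.3
500.248 243.92000000000002 375 [ 479.20453985 -749.91155277   23.        ] 24.35
500.26063829787233 243.95212765957447 376 [ 479.09935363 -749.95124552   23.        ] 24.4
[ 488.84487633 -847.67201761    0.        ] [ 944.1678576  -847.37572952    0.        ]
```

View pics/t20.png

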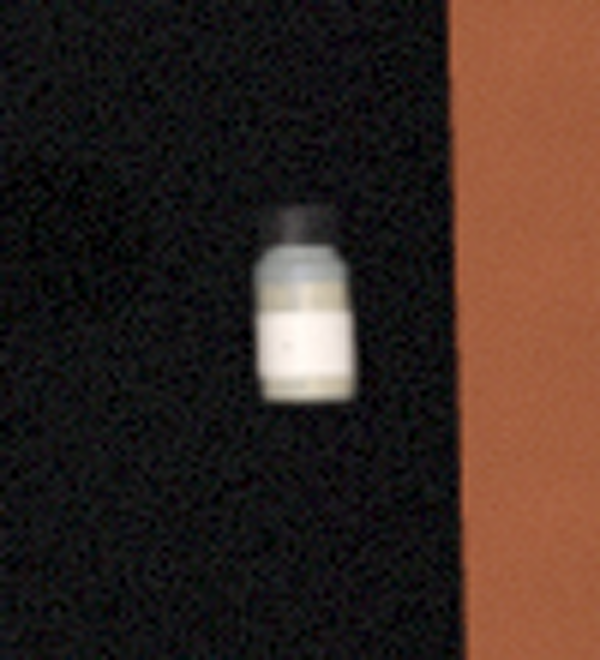

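Run:
```python
from h import *
s=manip.read_state();q=s["joint_positions"];p=s["position"];print(q.round(4),p.round(2))
print("rho",p[0]*np.cos(q[0])+p[1]*np.sin(q[0]),"lat",p[0]*np.sin(q[0])-p[1]*np.cos(q[0]))
```

```text
[-7.3500e-02  3.5310e-01  2.0600e-02 -1.0000e-04 -1.2384e+00  1.6402e+00] [ 546.03 -194.99  143.83]
rho 558.8772833487213 lat 154.35463553127792
```

```bash
python3 -m pendant '[{"tx":-0.01,"ty":-0.03,"tz":0.01,"wx":0,"wy":0,"wz":0,"grip":0.8},{"tx":-0.015,"ty":-0.045,"tz":0.01,"wx":0,"wy":0,"wz":0,"grip":0.8},{"tx":-0.015,"ty":-0.045,"tz":0.01,"wx":0,"wy":0,"wz":0,"grip":0.8},{"tx":-0.015,"ty":-0.045,"tz":0.01,"wx":0,"wy":0,"wz":0,"grip":0.8},{"tx":-0.015,"ty":-0.045,"tz":0,"wx":0,"wy":0,"wz":0,"grip":0.8},{"tx":-0.015,"ty":-0.045,"tz":0,"wx":0,"wy":0,"wz":0,"grip":0.8},{"tx":-0.015,"ty":-0.045,"tz":0,"wx":0,"wy":0,"wz":0,"grip":0.8},{"tx":0,"ty":0,"tz":0,"wx":0,"wy":0,"wz":0,"grip":0.8}]' 20
python3 - <<'E'
from h import *
s=manip.read_state();q=s["joint_positions"];p=s["position"];print(q.round(4),p.round(2))
print("rho",p[0]*np.cos(q[0])+p[1]*np.sin(q[0]),"lat",p[0]*np.sin(q[0])-p[1]*np.cos(q[0]))
go(484,-750,23,90)
E
```

```text
clock: 25.2
position: [443.3, -500.0, 182.5]
tool_rot: [-2.214, 0.011, 2.219]
force: [0.9, 0.2, -0.1]
opening: 77.2
[-6.1150e-01  5.0970e-01  3.6380e-01  1.2000e-03 -1.4265e+00  2.1721e+00] [ 443.33 -499.98  182.48]
rho 650.0422747952925 lat 154.83808561415137
pos [ 443.3 -500.   182.5] tool x [-0.002 -0.    -1.   ] jaw yaw -90.6 q6 2.17 open 77.2 F [ 0.9  0.2 -0.1] t 25.2
move mm [  40.7 -250.  -159.5] turn 0.6 (or other half -179.4)
```

```bash
cat > kin.py <<'E'
import numpy as np
D=[(.255687,.107146,527.6,231.0),(.3531,.0206,558.877,143.83),(.5097,.3638,650.04,182.48)]
E
python3 - <<'E'
import numpy as np
from kin import D
A=[];b=[]
for q2,q3,r,z in D:
    f=q2-q3
    A+=[[np.sin(q2),np.cos(f),-np.sin(f)*0+np.sin(f),0],[np.cos(q2),-np.sin(f),np.cos(f),1]];b+=[r,z]
A=np.array(A,float);b=np.array(b)
for cols in ([0,1,3],[0,1,2,3]):
    x,res,_,_=np.linalg.lstsq(A[:,cols],b,rcond=None);print(x,A[:,cols]@x-b)
E
```

```text
[ 520.19252048  400.63194784 -213.27859872] [ 0.18217107 -0.28932237 -0.30110757  0.2216375   0.14536099  0.06768488]
[ 520.3082874   400.05952763    2.51912198 -215.95904688] [ 0.0181513  -0.28167014  0.02011659  0.21780393  0.00174426  0.06386621]
```

Run:
```python
from h import *
c=cap("top","t21",(460,200,540,280),8)
jars(c,"top",23)
f=lambda p:at(c,(450+(p[0]-2.5)/6,190+(p[1]-2.5)/6),23).round(1)
print(f((303,207)),f((308,402)),f((302.5,262)),f((308.5,395)),f((258,320)),f((355,320)))
```

```text
p0.83 mid(802,-229) size 113x49 yaw -8.5 cap far rgb [ 44. 143. 137.] px [340.5, 146.2]
p0.81 mid(642,107) size 111x43 yaw 7.7 cap near rgb [173. 164. 155.] px [246.1, 187.7]
p0.75 mid(510,157) size 109x48 yaw 10.9 cap near rgb [178. 165. 155.] px [225.8, 224.2]
p0.75 mid(351,-79) size 107x49 yaw 18.5 cap far rgb [181. 161.  53.] px [295.5, 276.7]
[ 545.  -750.9   23. ] [ 437.5 -751.2   23. ] [ 514.5 -749.9   23. ] [ 441.4 -751.6   23. ] [ 482.  -724.5   23. ] [ 483.1 -778.3   23. ]
```

View pics/t21.png

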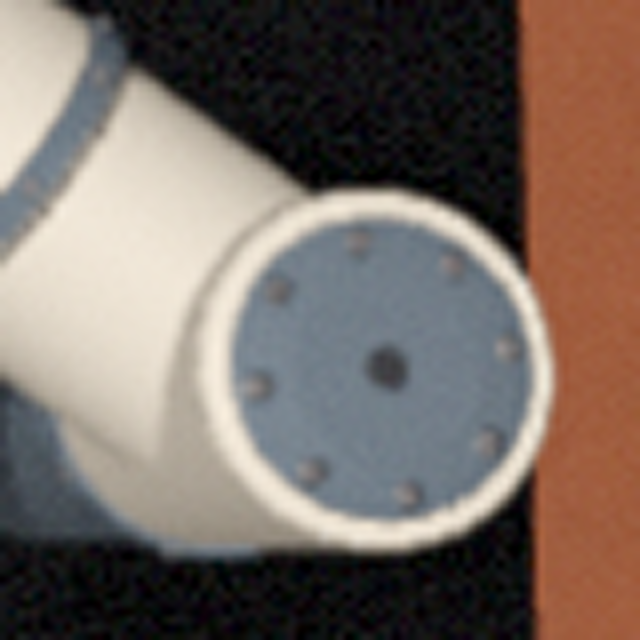

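```bash
python3 -m pendant '[{"tx":0.003,"ty":-0.015,"tz":0,"wx":0,"wy":0,"wz":0.6,"grip":0.8},{"tx":0.003,"ty":-0.025,"tz":-0.01,"wx":0,"wy":0,"wz":0,"grip":0.8},{"tx":0.003,"ty":-0.025,"tz":-0.01,"wx":0,"wy":0,"wz":0,"grip":0.8},{"tx":0.003,"ty":-0.025,"tz":-0.01,"wx":0,"wy":0,"wz":0,"grip":0.8},{"tx":0.003,"ty":-0.025,"tz":-0.01,"wx":0,"wy":0,"wz":0,"grip":0.8},{"tx":0.003,"ty":-0.025,"tz":-0.01,"wx":0,"wy":0,"wz":0,"grip":0.8},{"tx":0,"ty":0,"tz":0,"wx":0,"wy":0,"wz":0,"grip":0.8}]' 20
python3 - <<'E'
from h import *
go(477,-751,100,91)
print(manip.read_state()["joint_positions"].round(2))
E
```

```text
clock: 26.0
position: [464.0, -635.7, 129.5]
tool_rot: [2.217, 0.01, -2.225]
force: [-1.1, 0.9, -0.4]
opening: 76.8
pos [ 464.  -635.7  129.5] tool x [-0.003  0.004 -1.   ] jaw yaw -89.7 q6 2.32 open 76.8 F [-1.1  0.9 -0.4] t 26.0
move mm [  13.  -115.3  -29.5] turn 0.7 (or other half -179.3)
[-0.74  0.8   0.75 -0.   -1.53  2.32]
```

```bash
python3 -m pendant '[{"tx":-0.015,"ty":-0.02,"tz":-0.005,"wx":0,"wy":0,"wz":0.6,"grip":0.8},{"tx":-0.015,"ty":-0.025,"tz":-0.01,"wx":0,"wy":0,"wz":0,"grip":0.8},{"tx":-0.015,"ty":-0.025,"tz":-0.01,"wx":0,"wy":0,"wz":0,"grip":0.8},{"tx":-0.015,"ty":-0.025,"tz":-0.005,"wx":0,"wy":0,"wz":0,"grip":0.8},{"tx":0,"ty":-0.02,"tz":0,"wx":0,"wy":0,"wz":0,"grip":0.8},{"tx":0,"ty":0,"tz":0,"wx":0,"wy":0,"wz":0,"grip":0.8},{"tx":0,"ty":0,"tz":0,"wx":0,"wy":0,"wz":0,"grip":0.8}]' 20
python3 - <<'E'
from h import *
go(400,-751,50,91)
print(manip.read_state()["joint_positions"].round(2))
c=cap("top","t22",(430,170,560,290),6)
E
```

```text
clock: 26.7
position: [405.3, -749.9, 103.6]
tool_rot: [2.213, 0.019, -2.213]
force: [0.3, 0.3, 0.9]
opening: 77.0
pos [ 405.3 -749.9  103.6] tool x [ 0.  0. -1.] jaw yaw -89.0 q6 2.48 open 77.0 F [0.3 0.3 0.9] t 26.7
move mm [ -5.3  -1.1 -53.6] turn 0.0 (or other half -180.0)
[-0.89  1.    1.1  -0.   -1.67  2.48]
```

View pics/t22.png

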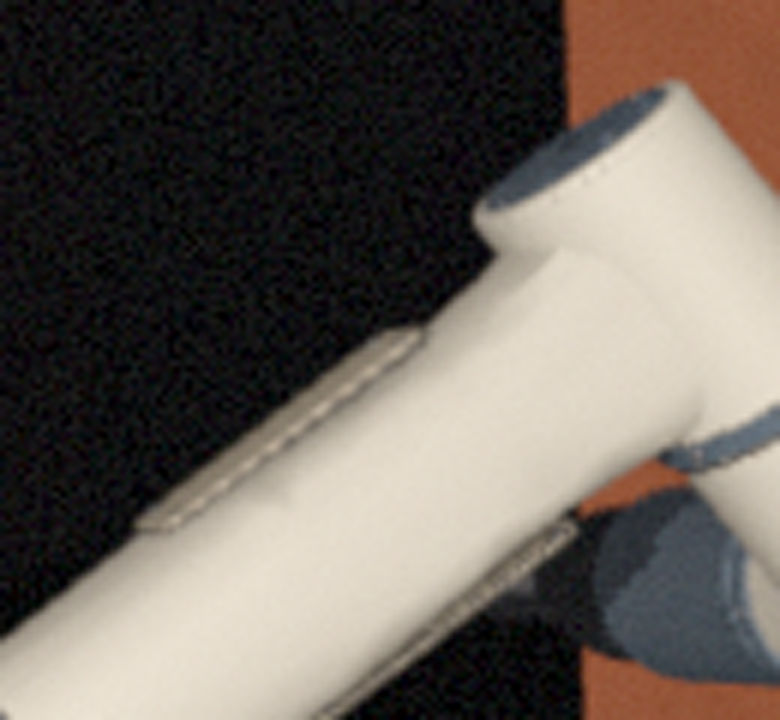

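```bash
python3 -m pendant '[{"tx":-0.003,"ty":-0.001,"tz":-0.02,"wx":0,"wy":0,"wz":0,"grip":0.8},{"tx":-0.002,"ty":0,"tz":-0.025,"wx":0,"wy":0,"wz":0,"grip":0.8},{"tx":0,"ty":0,"tz":-0.025,"wx":0,"wy":0,"wz":0,"grip":0.8},{"tx":0,"ty":0,"tz":-0.012,"wx":0,"wy":0,"wz":0,"grip":0.8},{"tx":0,"ty":0,"tz":-0.004,"wx":0,"wy":0,"wz":0,"grip":0.8},{"tx":0,"ty":0,"tz":0,"wx":0,"wy":0,"wz":0,"grip":0.8},{"tx":0,"ty":0,"tz":0,"wx":0,"wy":0,"wz":0,"grip":0.8}]' 20
python3 - <<'E'
from h import *
go(474,-751,12,91)
E
```

```text
clock: 27.45
position: [399.4, -752.5, 20.1]
tool_rot: [2.214, 0.015, -2.211]
force: [-0.1, -0.2, -0.0]
opening: 76.8
pos [ 399.4 -752.5   20.1] tool x [ 0.001 -0.003 -1.   ] jaw yaw -89.1 q6 2.49 open 76.8 F [-0.1 -0.2 -0. ] t 27.4
move mm [74.6  1.5 -8.1] turn 0.1 (or other half -179.9)
```

```bash
python3 -m pendant '[{"tx":0.006,"ty":0.001,"tz":-0.004,"wx":0,"wy":0,"wz":0,"grip":0.8},{"tx":0.01,"ty":0,"tz":-0.003,"wx":0,"wy":0,"wz":0,"grip":0.8},{"tx":0.01,"ty":0,"tz":0,"wx":0,"wy":0,"wz":0,"grip":0.8},{"tx":0.01,"ty":0,"tz":0,"wx":0,"wy":0,"wz":0,"grip":0.8},{"tx":0.01,"ty":0,"tz":0,"wx":0,"wy":0,"wz":0,"grip":0.8},{"tx":0,"ty":0,"tz":0,"wx":0,"wy":0,"wz":0,"grip":0.8}]' 20
python3 - <<'E'
from h import *
go(475,-751,11,91)
E
```

```text
clock: 28.05
position: [447.0, -750.1, 9.8]
tool_rot: [2.213, 0.02, -2.213]
force: [0.2, -0.4, -0.5]
opening: 76.7
pos [ 447.  -750.1    9.8] tool x [ 0.     0.001 -1.   ] jaw yaw -89.0 q6 2.44 open 76.7 F [ 0.2 -0.4 -0.5] t 28.1
move mm [28.  -0.9  1.2] turn 0.0 (or other half -180.0)
```

```bash
python3 -m pendant '[{"tx":0.009,"ty":-0.001,"tz":0.001,"wx":0,"wy":0,"wz":0,"grip":0.8},{"tx":0.01,"ty":0,"tz":0,"wx":0,"wy":0,"wz":0,"grip":0.8},{"tx":0.007,"ty":0,"tz":0,"wx":0,"wy":0,"wz":0,"grip":0.8},{"tx":0,"ty":0,"tz":0,"wx":0,"wy":0,"wz":0,"grip":0.8},{"tx":0,"ty":0,"tz":0,"wx":0,"wy":0,"wz":0,"grip":0.6}]' 20
python3 - <<'E'
from h import *
go(475,-751,11,91); print(manip.read_state()["joint_positions"].round(2))
c=cap("side","s23")
E
```

```text
clock: 28.55
position: [470.5, -751.9, 11.5]
tool_rot: [2.213, 0.017, -2.214]
force: [-0.4, 0.6, -0.1]
opening: 68.5
pos [ 470.5 -751.9   11.5] tool x [-0.  0. -1.] jaw yaw -89.1 q6 2.42 open 68.5 F [-0.4  0.6 -0.1] t 28.6
move mm [ 4.5  0.9 -0.5] turn 0.1 (or other half -179.9)
[-0.84  1.14  1.16  0.   -1.59  2.42]
```

View pics/s23.png

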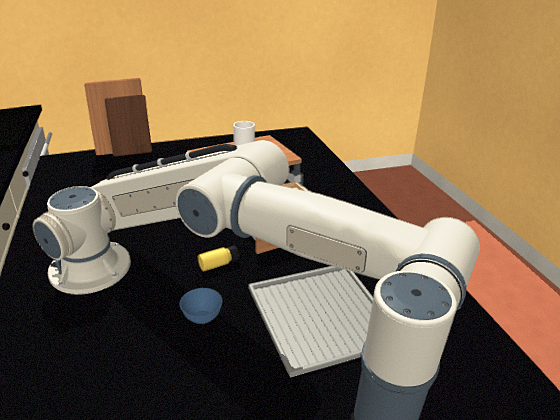

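```bash
python3 -m pendant '[{"tx":0.004,"ty":0.0005,"tz":0,"wx":0,"wy":0,"wz":0,"grip":0.4},{"tx":0,"ty":0,"tz":0,"wx":0,"wy":0,"wz":0,"grip":0.25},{"tx":0,"ty":0,"tz":0,"wx":0,"wy":0,"wz":0,"grip":-0.3},{"tx":0,"ty":0,"tz":0,"wx":0,"wy":0,"wz":0,"grip":-0.3},{"tx":0,"ty":0,"tz":0,"wx":0,"wy":0,"wz":0,"grip":-0.3},{"tx":0,"ty":0,"tz":0,"wx":0,"wy":0,"wz":0,"grip":-0.3}]' 25
python3 - <<'E'
from h import *
go(475,-751,60,91)
E
```

```text
clock: 29.2
position: [474.7, -751.4, 12.2]
tool_rot: [2.214, 0.017, -2.213]
force: [0.7, 0.8, 1.8]
opening: 45.1
pos [ 474.7 -751.4   12.2] tool x [ 0. -0. -1.] jaw yaw -89.1 q6 2.42 open 45.1 F [0.7 0.8 1.8] t 29.2
move mm [ 0.3  0.4 47.8] turn 0.1 (or other half -179.9)
```

```bash
python3 -m pendant '[{"tx":0,"ty":0,"tz":0.008,"wx":0,"wy":0,"wz":0,"grip":-0.3},{"tx":-0.003,"ty":0.005,"tz":0.01,"wx":0,"wy":0,"wz":0,"grip":-0.3},{"tx":-0.005,"ty":0.012,"tz":0.015,"wx":0,"wy":0,"wz":0,"grip":-0.3},{"tx":-0.008,"ty":0.02,"tz":0.02,"wx":0,"wy":0,"wz":0,"grip":-0.3},{"tx":-0.008,"ty":0.025,"tz":0.02,"wx":0,"wy":0,"wz":0,"grip":-0.3},{"tx":-0.008,"ty":0.025,"tz":0.02,"wx":0,"wy":0,"wz":0,"grip":-0.3},{"tx":-0.005,"ty":0.025,"tz":0.02,"wx":0,"wy":0,"wz":0,"grip":-0.3},{"tx":0,"ty":0.025,"tz":0.02,"wx":0,"wy":0,"wz":0,"grip":-0.3}]' 30
python3 -m pendant '[{"tx":0,"ty":0.03,"tz":0.02,"wx":0,"wy":0,"wz":0,"grip":-0.3},{"tx":0,"ty":0.03,"tz":0.01,"wx":0,"wy":0,"wz":0,"grip":-0.3},{"tx":0,"ty":0.03,"tz":0,"wx":0,"wy":0,"wz":0,"grip":-0.3},{"tx":0.005,"ty":0.03,"tz":0,"wx":0,"wy":0,"wz":0,"grip":-0.3},{"tx":0.005,"ty":0.03,"tz":0,"wx":0,"wy":0,"wz":0,"grip":-0.3},{"tx":0.005,"ty":0.03,"tz":0,"wx":0,"wy":0,"wz":0,"grip":-0.3},{"tx":0,"ty":0,"tz":0,"wx":0,"wy":0,"wz":0,"grip":-0.3}]' 30
python3 - <<'E'
from h import *
go(530,11.6,150,100.2);print(manip.read_state()["joint_positions"].round(2))
cap("side","s24",(180,140,480,380),2.6); cap("top","t24",(180,130,480,330),2.6)
E
```

```text
clock: 30.0
position: [436.6, -613.5, 146.0]
tool_rot: [2.214, 0.016, -2.215]
force: [0.3, 0.7, -1.0]
opening: 45.0
clock: 30.7
position: [453.5, -431.4, 175.8]
tool_rot: [2.214, 0.021, -2.212]
force: [0.4, 0.4, -1.8]
opening: 44.9
pos [ 453.5 -431.4  175.8] tool x [ 0.001  0.001 -1.   ] jaw yaw -88.9 q6 2.10 open 44.9 F [ 0.4  0.4 -1.8] t 30.7
move mm [ 76.5 443.  -25.8] turn 9.1 (or other half -170.9)
[-0.51  0.43  0.21 -0.   -1.36  2.1 ]
```

View pics/s24.png

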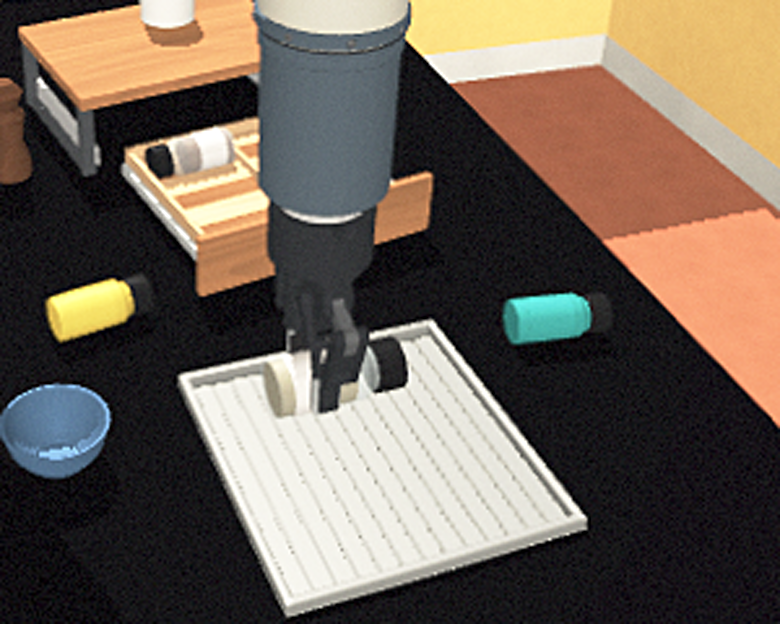

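View pics/t24.png

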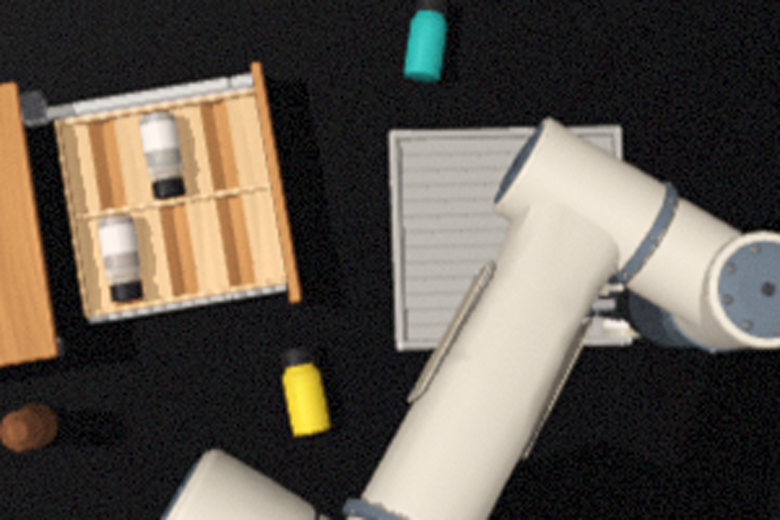

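Run:
```python
from h import *
c=cap("side","s25",(270,240,350,310),9)
p=manip.read_state()["position"]
for s in (-52,-45,-40,-36,0,52,56,60,64,68):
    x=p[0]+s; print(s,((proj(c,[x,p[1]+s*.018,p[2]+10.8])-[270,240]+.5)*9).round())
```

```text
-52 [ 45. 473.]
-45 [ 76. 467.]
-40 [ 98. 462.]
-36 [116. 459.]
0 [272. 427.]
52 [491. 381.]
56 [508. 378.]
60 [524. 374.]
64 [541. 371.]
68 [557. 367.]
```

View pics/s25.png

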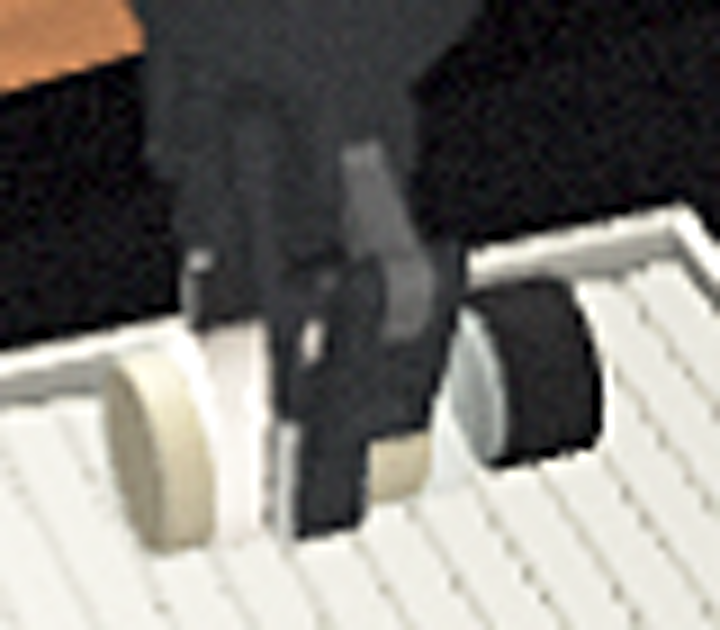

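```bash
python3 -m pendant '[{"tx":0.003,"ty":0.01,"tz":0,"wx":0,"wy":0,"wz":-4,"grip":-0.3},{"tx":0.005,"ty":0.0225,"tz":0,"wx":0,"wy":0,"wz":-8,"grip":-0.3},{"tx":0.005,"ty":0.0225,"tz":0,"wx":0,"wy":0,"wz":-8,"grip":-0.3},{"tx":0.005,"ty":0.0225,"tz":0,"wx":0,"wy":0,"wz":-8,"grip":-0.3},{"tx":0.005,"ty":0.0225,"tz":0,"wx":0,"wy":0,"wz":-8,"grip":-0.3},{"tx":0.005,"ty":0.0225,"tz":0,"wx":0,"wy":0,"wz":-8,"grip":-0.3},{"tx":0.005,"ty":0.0225,"tz":0,"wx":0,"wy":0,"wz":-8,"grip":-0.3},{"tx":0.005,"ty":0.0225,"tz":0,"wx":0,"wy":0,"wz":-8,"grip":-0.3}]' 30
python3 -m pendant '[{"tx":0.005,"ty":0.0225,"tz":0,"wx":0,"wy":0,"wz":-8,"grip":-0.3},{"tx":0.005,"ty":0.0225,"tz":0,"wx":0,"wy":0,"wz":-8,"grip":-0.3},{"tx":0.005,"ty":0.0225,"tz":0,"wx":0,"wy":0,"wz":-8,"grip":-0.3},{"tx":0.005,"ty":0.0225,"tz":0,"wx":0,"wy":0,"wz":-8,"grip":-0.3},{"tx":0.005,"ty":0.0225,"tz":0,"wx":0,"wy":0,"wz":-8,"grip":-0.3},{"tx":0.005,"ty":0.0225,"tz":0,"wx":0,"wy":0,"wz":-8,"grip":-0.3},{"tx":0.005,"ty":0.0225,"tz":0,"wx":0,"wy":0,"wz":-8,"grip":-0.3},{"tx":0,"ty":0,"tz":0,"wx":0,"wy":0,"wz":0,"grip":-0.3}]' 30
python3 - <<'E'
from h import *
go(548,14.8,150,100.2);print(manip.read_state()["joint_positions"].round(2))
E
```

```text
clock: 31.65
position: [490.8, -267.1, 174.7]
tool_rot: [-1.589, 0.909, 1.589]
force: [-0.2, 0.3, -1.6]
opening: 45.2
clock: 32.45
position: [526.6, -108.2, 174.7]
tool_rot: [-0.878, 1.386, 0.879]
force: [0.7, -0.1, -1.9]
opening: 45.1
pos [ 526.6 -108.2  174.7] tool x [ 0.  0. -1.] jaw yaw 154.7 q6 -0.53 open 45.1 F [ 0.7 -0.1 -1.9] t 32.5
move mm [ 21.4 123.  -24.7] turn -54.5 (or other half 125.5)
[ 0.09  0.25 -0.04 -0.   -1.28 -0.53]
```

```bash
python3 -m pendant '[{"tx":0.002,"ty":0.01,"tz":0,"wx":0,"wy":0,"wz":-5,"grip":-0.3},{"tx":0.003,"ty":0.02,"tz":0,"wx":0,"wy":0,"wz":-8,"grip":-0.3},{"tx":0.003,"ty":0.02,"tz":0,"wx":0,"wy":0,"wz":-8,"grip":-0.3},{"tx":0.003,"ty":0.02,"tz":0,"wx":0,"wy":0,"wz":-8,"grip":-0.3},{"tx":0.003,"ty":0.02,"tz":0,"wx":0,"wy":0,"wz":-8,"grip":-0.3},{"tx":0.003,"ty":0.018,"tz":0,"wx":0,"wy":0,"wz":-8,"grip":-0.3},{"tx":0.003,"ty":0.015,"tz":0,"wx":0,"wy":0,"wz":-8,"grip":-0.3},{"tx":0,"ty":0,"tz":0,"wx":0,"wy":0,"wz":0,"grip":-0.3}]' 30
python3 - <<'E'
from h import *
go(548,14.8,80,100.2)
c=cap("side","s26",(200,130,350,260),5)
p=manip.read_state()["position"]
for s in (-70,-66,34):
    print(s,((proj(c,[p[0]+s*.984,p[1]+s*.177,p[2]+10.8])-[200,130]+.5)*5).round())
E
```

```text
clock: 33.25
position: [546.4, 13.9, 174.7]
tool_rot: [-0.162, 1.565, 0.162]
force: [-0.3, -0.4, -2.5]
opening: 44.8
pos [546.4  13.9 174.7] tool x [-0.  0. -1.] jaw yaw 101.8 q6 -1.68 open 44.8 F [-0.3 -0.4 -2.5] t 33.2
move mm [  1.6   0.9 -94.7] turn -1.6 (or other half 178.4)
-70 [280. 276.]
-66 [287. 275.]
34 [446. 239.]
```

View pics/s26.png

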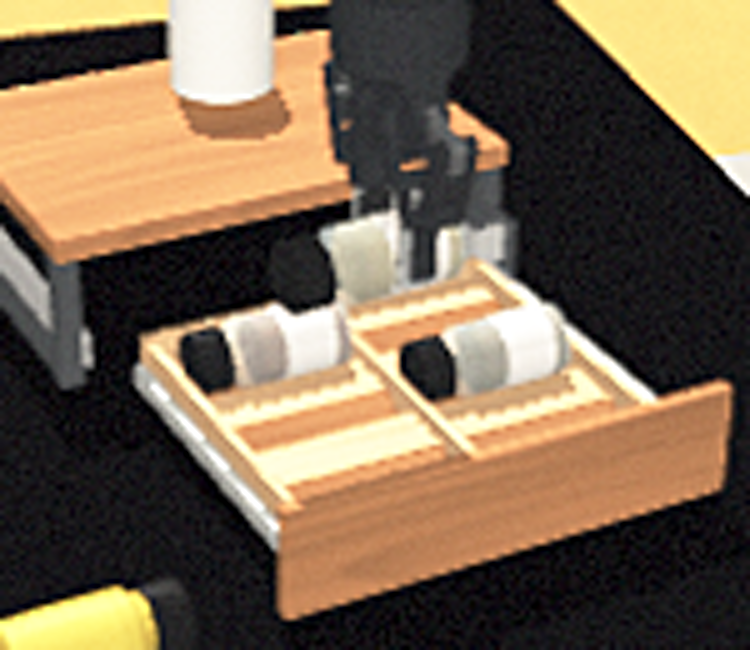

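```bash
python3 -m pendant '[{"tx":0.0008,"ty":0.0008,"tz":-0.015,"wx":0,"wy":0,"wz":-1.6,"grip":-0.3},{"tx":0,"ty":0,"tz":-0.025,"wx":0,"wy":0,"wz":0,"grip":-0.3},{"tx":0,"ty":0,"tz":-0.025,"wx":0,"wy":0,"wz":0,"grip":-0.3},{"tx":0,"ty":0,"tz":-0.025,"wx":0,"wy":0,"wz":0,"grip":-0.3},{"tx":0,"ty":0,"tz":-0.015,"wx":0,"wy":0,"wz":0,"grip":-0.3},{"tx":0,"ty":0,"tz":0,"wx":0,"wy":0,"wz":0,"grip":-0.3},{"tx":0,"ty":0,"tz":0,"wx":0,"wy":0,"wz":0,"grip":-0.3}]' 30
python3 - <<'E'
from h import *
go(547.5,14.8,43.2,100.2)
c=cap("side","s27",(200,130,350,260),5)
c=cap("top","t27",(190,140,320,260),6)
E
```

```text
clock: 34.0
position: [546.9, 13.4, 70.4]
tool_rot: [-0.142, 1.566, 0.141]
force: [1.0, -0.5, -1.4]
opening: 44.9
pos [546.9  13.4  70.4] tool x [ 0.    -0.001 -1.   ] jaw yaw 100.4 q6 -1.70 open 44.9 F [ 1.  -0.5 -1.4] t 34.0
move mm [  0.6   1.4 -27.2] turn -0.2 (or other half 179.8)
```

View pics/s27.png

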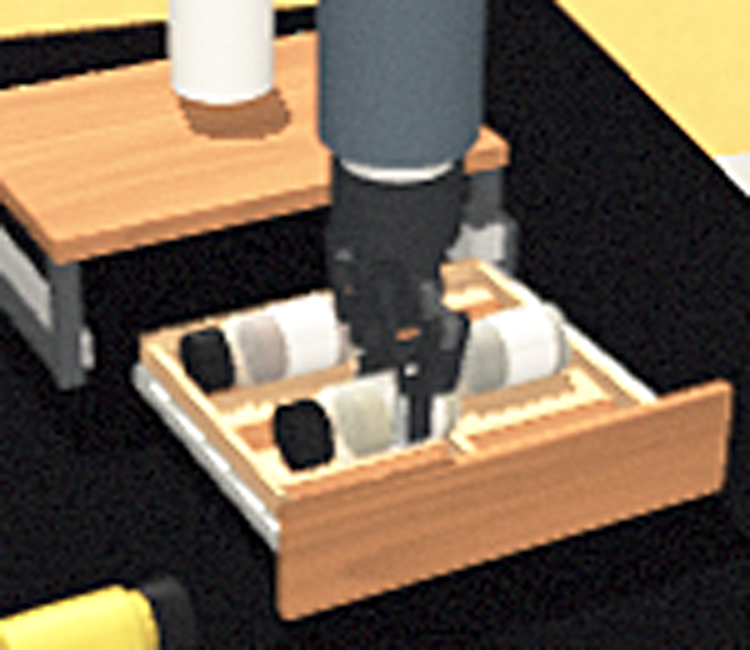

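View pics/t27.png

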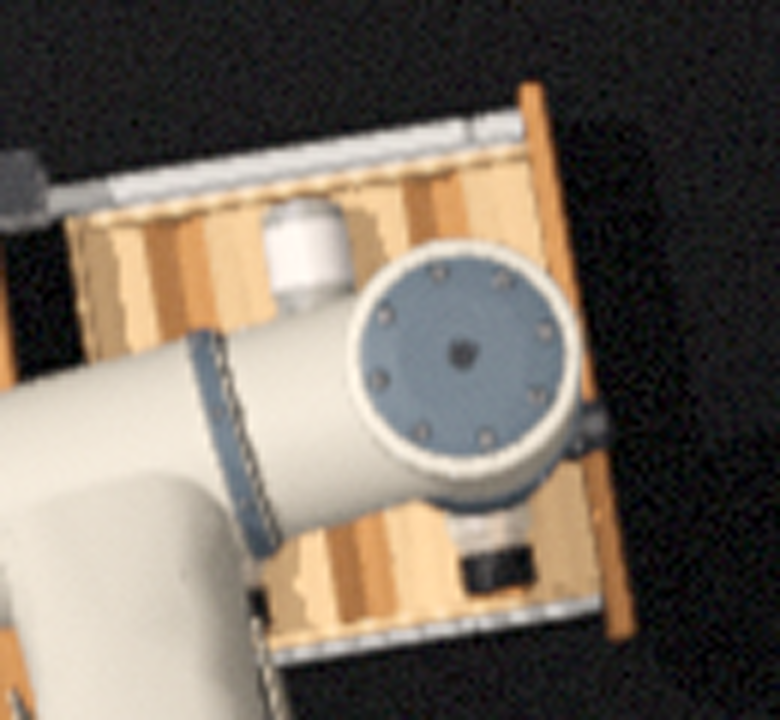

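```bash
python3 -m pendant '[{"tx":0.001,"ty":0.0012,"tz":-0.007,"wx":0,"wy":0,"wz":0,"grip":-0.3},{"tx":0,"ty":0,"tz":-0.008,"wx":0,"wy":0,"wz":0,"grip":-0.3},{"tx":0,"ty":0,"tz":-0.004,"wx":0,"wy":0,"wz":0,"grip":-0.3},{"tx":0,"ty":0,"tz":0,"wx":0,"wy":0,"wz":0,"grip":-0.3},{"tx":0,"ty":0,"tz":0,"wx":0,"wy":0,"wz":0,"grip":-0.3}]' 30
python3 -m pendant '[{"tx":0,"ty":0,"tz":-0.002,"wx":0,"wy":0,"wz":0,"grip":-0.3},{"tx":0,"ty":0,"tz":-0.001,"wx":0,"wy":0,"wz":0,"grip":-0.3},{"tx":0,"ty":0,"tz":0,"wx":0,"wy":0,"wz":0,"grip":-0.3}]' 30
```

```text
clock: 34.6
position: [547.5, 15.6, 50.8]
tool_rot: [-0.141, 1.566, 0.141]
force: [0.1, -0.1, -1.8]
opening: 44.9
clock: 34.9
position: [547.4, 15.6, 47.8]
tool_rot: [-0.141, 1.566, 0.141]
force: [-0.5, 0.3, -1.8]
opening: 44.9
```

```bash
python3 -m pendant '[{"tx":0,"ty":-0.0005,"tz":-0.002,"wx":0,"wy":0,"wz":0,"grip":-0.3},{"tx":0,"ty":0,"tz":-0.001,"wx":0,"wy":0,"wz":0,"grip":-0.3},{"tx":0,"ty":0,"tz":0,"wx":0,"wy":0,"wz":0,"grip":-0.3}]' 30
python3 -m pendant '[{"tx":0,"ty":0,"tz":-0.001,"wx":0,"wy":0,"wz":0,"grip":-0.3},{"tx":0,"ty":0,"tz":0,"wx":0,"wy":0,"wz":0,"grip":-0.3}]' 30
python3 -m pendant '[{"tx":0,"ty":0,"tz":-0.0007,"wx":0,"wy":0,"wz":0,"grip":-0.3},{"tx":0,"ty":0,"tz":0,"wx":0,"wy":0,"wz":0,"grip":-0.3}]' 30
```

```text
clock: 35.2
position: [547.3, 15.1, 44.7]
tool_rot: [-0.141, 1.567, 0.141]
force: [0.4, 0.0, -1.5]
opening: 45.1
clock: 35.4
position: [547.7, 14.9, 44.2]
tool_rot: [-0.141, 1.566, 0.141]
force: [-0.8, -0.7, -0.0]
opening: 44.9
clock: 35.6
position: [547.8, 14.7, 43.9]
tool_rot: [-0.142, 1.565, 0.141]
force: [-1.2, -2.4, 4.6]
opening: 45.0
```

```bash
python3 -m pendant '[{"tx":0,"ty":0,"tz":-0.0005,"wx":0,"wy":0,"wz":0,"grip":-0.3},{"tx":0,"ty":0,"tz":0,"wx":0,"wy":0,"wz":0,"grip":-0.3}]' 20
python3 -m pendant '[{"tx":0,"ty":0,"tz":-0.0005,"wx":0,"wy":0,"wz":0,"grip":-0.3},{"tx":0,"ty":0,"tz":0,"wx":0,"wy":0,"wz":0,"grip":-0.3}]' 20
python3 - <<'E'
from h import *
c=cap("side","s28",(220,170,330,250),7)
print(manip.read_state()["moment"])
E
```

```text
clock: 35.8
position: [548.0, 14.7, 43.8]
tool_rot: [-0.142, 1.565, 0.141]
force: [-2.4, -3.3, 6.6]
opening: 45.1
clock: 36.0
position: [548.1, 14.6, 43.6]
tool_rot: [-0.142, 1.564, 0.141]
force: [-2.7, -3.2, 8.5]
opening: 45.1
[-0.92097184  0.88859767 -0.06410367]
```

View pics/s28.png

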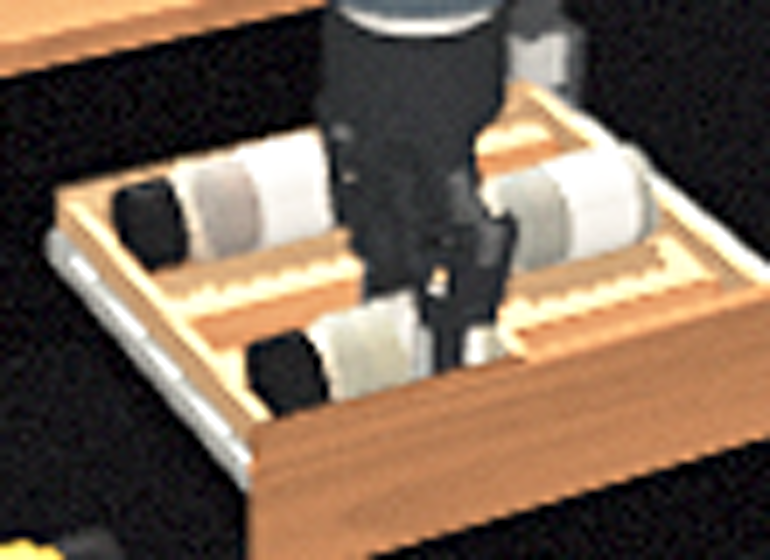

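```bash
python3 -m pendant '[{"tx":0,"ty":-0.001,"tz":0,"wx":0,"wy":0,"wz":0,"grip":-0.3},{"tx":0,"ty":0,"tz":0,"wx":0,"wy":0,"wz":0,"grip":-0.3}]' 20
python3 -m pendant '[{"tx":0,"ty":-0.0005,"tz":-0.0005,"wx":0,"wy":0,"wz":0,"grip":-0.3},{"tx":0,"ty":0,"tz":0,"wx":0,"wy":0,"wz":0,"grip":-0.3}]' 20
```

```text
clock: 36.25
position: [548.3, 14.2, 43.4]
tool_rot: [-0.141, 1.564, 0.141]
force: [-2.4, -0.8, 7.3]
opening: 44.8
clock: 36.45
position: [548.4, 14.1, 43.3]
tool_rot: [-0.14, 1.564, 0.141]
force: [-3.8, 1.9, 10.4]
opening: 45.1
```

```bash
python3 -m pendant '[{"tx":0,"ty":0,"tz":0,"wx":0,"wy":0,"wz":0,"grip":0.25},{"tx":0,"ty":0,"tz":0,"wx":0,"wy":0,"wz":0,"grip":0.25},{"tx":0,"ty":0,"tz":0,"wx":0,"wy":0,"wz":0,"grip":0.25},{"tx":0,"ty":0,"tz":0.005,"wx":0,"wy":0,"wz":0,"grip":0.25},{"tx":0,"ty":0,"tz":0.02,"wx":0,"wy":0,"wz":0,"grip":0.25},{"tx":0,"ty":0,"tz":0.03,"wx":0,"wy":0,"wz":0,"grip":0.25},{"tx":0,"ty":0,"tz":0.03,"wx":0,"wy":0,"wz":0,"grip":0.0},{"tx":0,"ty":0,"tz":0.02,"wx":0,"wy":0,"wz":0,"grip":-1}]' 20
python3 -m pendant '[{"tx":0.005,"ty":-0.02,"tz":0,"wx":0,"wy":0,"wz":0,"grip":-1},{"tx":0.008,"ty":-0.03,"tz":0,"wx":0,"wy":0,"wz":0,"grip":-1},{"tx":0.008,"ty":-0.03,"tz":0,"wx":0,"wy":0,"wz":0,"grip":-1},{"tx":0.008,"ty":-0.03,"tz":0,"wx":0,"wy":0,"wz":0,"grip":-1},{"tx":0.008,"ty":-0.03,"tz":0,"wx":0,"wy":0,"wz":0,"grip":-1},{"tx":0,"ty":0,"tz":0,"wx":0,"wy":0,"wz":0,"grip":-1},{"tx":0,"ty":0,"tz":0,"wx":0,"wy":0,"wz":0,"grip":-1}]' 20
python3 - <<'E'
from h import *
go(607,-67,60,100.2)
c=cap("side","s29",(170,120,400,290),3.4)
c=cap("top");overlay(c,(577.5,93.2),(190,140,320,260),6,"t29")
E
```

```text
clock: 37.25
position: [548.3, 13.6, 149.3]
tool_rot: [-0.141, 1.563, 0.141]
force: [1.1, 0.5, 0.3]
opening: 29.5
clock: 37.95
position: [584.4, -126.9, 146.5]
tool_rot: [-0.14, 1.567, 0.14]
force: [-0.4, -0.3, -0.4]
opening: -0.1
pos [ 584.4 -126.9  146.5] tool x [-0.  0. -1.] jaw yaw 100.2 q6 -1.44 open -0.1 F [-0.4 -0.3 -0.4] t 38.0
move mm [ 22.6  59.9 -86.5] turn 0.0 (or other half -180.0)
```

View pics/s29.png

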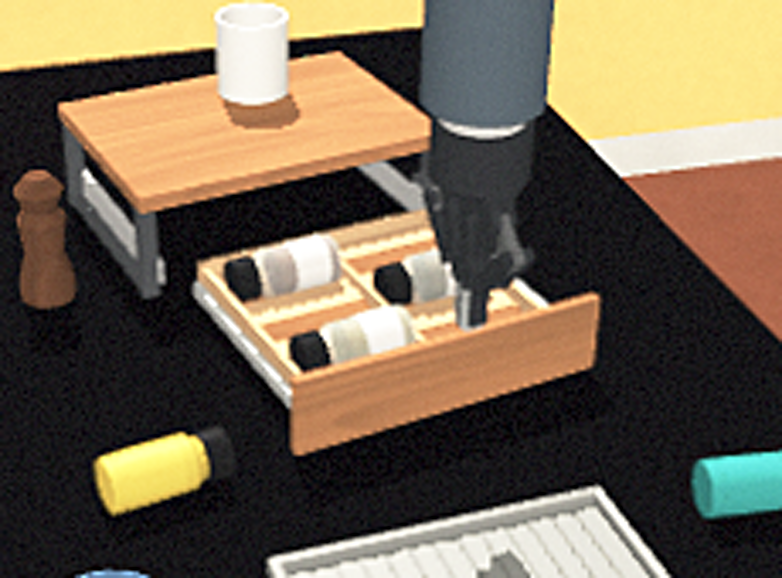

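View pics/t29.png

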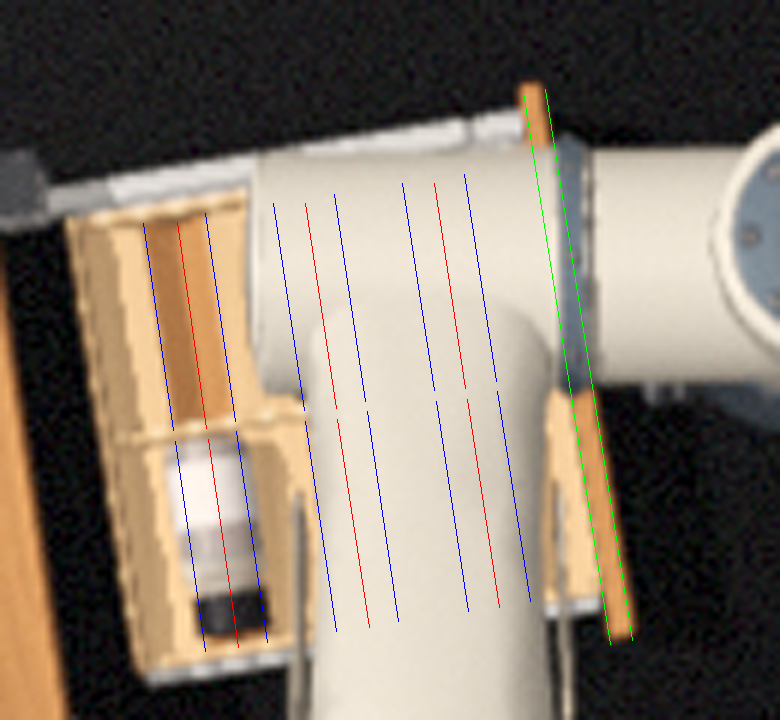

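```bash
python3 -m pendant '[{"tx":0.007,"ty":0.01,"tz":0,"wx":0,"wy":0,"wz":0,"grip":-1},{"tx":0.007,"ty":0.02,"tz":-0.01,"wx":0,"wy":0,"wz":0,"grip":-1},{"tx":0.006,"ty":0.015,"tz":-0.03,"wx":0,"wy":0,"wz":0,"grip":-1},{"tx":0,"ty":0,"tz":-0.03,"wx":0,"wy":0,"wz":0,"grip":-1},{"tx":0,"ty":0,"tz":-0.02,"wx":0,"wy":0,"wz":0,"grip":-1},{"tx":0,"ty":0,"tz":0,"wx":0,"wy":0,"wz":0,"grip":-1},{"tx":0,"ty":0,"tz":0,"wx":0,"wy":0,"wz":0,"grip":-1}]' 40
python3 - <<'E'
from h import *
go(605,-58,52,100.2)
c=cap("side","s30",(230,140,370,260),5.5)
E
```

```text
clock: 38.75
position: [605.1, -80.6, 57.4]
tool_rot: [-0.143, 1.566, 0.142]
force: [1.3, -0.3, 0.9]
opening: 0.2
pos [605.1 -80.6  57.4] tool x [ 0.001 -0.001 -1.   ] jaw yaw 100.4 q6 -1.51 open 0.2 F [ 1.3 -0.3  0.9] t 38.8
move mm [-0.1 22.6 -5.4] turn -0.2 (or other half 179.8)
```

View pics/s30.png

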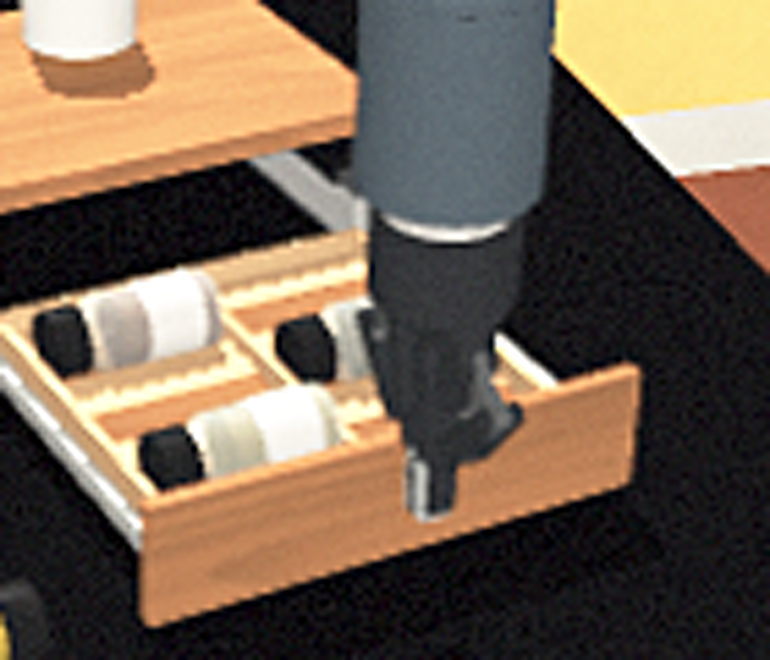

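```bash
python3 -m pendant '[{"tx":-0.0014,"ty":0.008,"tz":0,"wx":0,"wy":0,"wz":0,"grip":-1},{"tx":-0.0014,"ty":0.008,"tz":0,"wx":0,"wy":0,"wz":0,"grip":-1},{"tx":-0.0007,"ty":0.004,"tz":0,"wx":0,"wy":0,"wz":0,"grip":-1},{"tx":-0.0007,"ty":0.004,"tz":0,"wx":0,"wy":0,"wz":0,"grip":-1},{"tx":-0.0007,"ty":0.004,"tz":0,"wx":0,"wy":0,"wz":0,"grip":-1}]' 40
python3 -m pendant '[{"tx":-0.0007,"ty":0.004,"tz":0,"wx":0,"wy":0,"wz":0,"grip":-1},{"tx":-0.0007,"ty":0.004,"tz":0,"wx":0,"wy":0,"wz":0,"grip":-1},{"tx":-0.0007,"ty":0.004,"tz":0,"wx":0,"wy":0,"wz":0,"grip":-1}]' 40
```

```text
clock: 39.3
position: [600.1, -55.1, 57.4]
tool_rot: [-0.145, 1.565, 0.139]
force: [2.3, -11.2, 0.1]
opening: 0.1
clock: 39.6
position: [597.6, -42.2, 57.3]
tool_rot: [-0.142, 1.566, 0.14]
force: [-0.6, -3.7, 3.4]
opening: -0.1
```

Run:
```python
from h import *
go(605,-58,52,100.2)
c=cap("side","s31",(230,140,370,260),5.5)
```

```text
pos [597.6 -42.2  57.3] tool x [ 0.    -0.002 -1.   ] jaw yaw 100.3 q6 -1.58 open -0.1 F [-0.6 -3.7  3.4] t 39.6
move mm [  7.4 -15.8  -5.3] turn -0.1 (or other half 179.9)
```

View pics/s31.png

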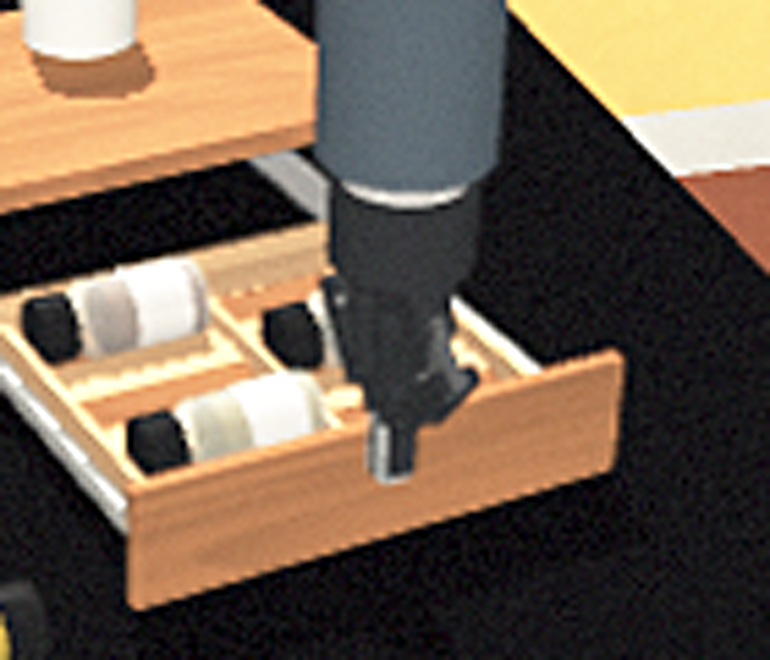

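```bash
python3 -m pendant '[{"tx":-0.0014,"ty":0.008,"tz":0,"wx":0,"wy":0,"wz":0,"grip":-1},{"tx":-0.0021,"ty":0.0118,"tz":0,"wx":0,"wy":0,"wz":0,"grip":-1},{"tx":-0.0021,"ty":0.0118,"tz":0,"wx":0,"wy":0,"wz":0,"grip":-1},{"tx":-0.0021,"ty":0.0118,"tz":0,"wx":0,"wy":0,"wz":0,"grip":-1},{"tx":-0.0021,"ty":0.0118,"tz":0,"wx":0,"wy":0,"wz":0,"grip":-1},{"tx":-0.0021,"ty":0.0118,"tz":0,"wx":0,"wy":0,"wz":0,"grip":-1},{"tx":-0.0021,"ty":0.0118,"tz":0,"wx":0,"wy":0,"wz":0,"grip":-1},{"tx":-0.0021,"ty":0.0118,"tz":0,"wx":0,"wy":0,"wz":0,"grip":-1}]' 40
python3 -m pendant '[{"tx":-0.0021,"ty":0.0118,"tz":0,"wx":0,"wy":0,"wz":0,"grip":-1},{"tx":-0.0021,"ty":0.0118,"tz":0,"wx":0,"wy":0,"wz":0,"grip":-1},{"tx":-0.0021,"ty":0.0118,"tz":0,"wx":0,"wy":0,"wz":0,"grip":-1},{"tx":-0.0021,"ty":0.0118,"tz":0,"wx":0,"wy":0,"wz":0,"grip":-1},{"tx":-0.0021,"ty":0.0118,"tz":0,"wx":0,"wy":0,"wz":0,"grip":-1},{"tx":-0.0018,"ty":0.01,"tz":0,"wx":0,"wy":0,"wz":0,"grip":-1},{"tx":-0.0014,"ty":0.008,"tz":0,"wx":0,"wy":0,"wz":0,"grip":-1}]' 40
python3 - <<'E'
from h import *
go(556,190,57,100.2)
c=cap("side","s32",(170,120,330,250),5)
E
```

```text
clock: 40.45
position: [580.3, 48.5, 56.9]
tool_rot: [-0.143, 1.568, 0.14]
force: [-2.3, -6.1, 3.6]
opening: -0.1
clock: 41.15
position: [566.1, 125.7, 56.3]
tool_rot: [-0.143, 1.569, 0.14]
force: [-2.4, -5.3, 2.2]
opening: 0.1
pos [566.1 125.7  56.3] tool x [-0.003 -0.002 -1.   ] jaw yaw 100.3 q6 -1.88 open 0.1 F [-2.4 -5.3  2.2] t 41.1
move mm [-10.1  64.3   0.7] turn -0.1 (or other half 179.9)
```

View pics/s32.png

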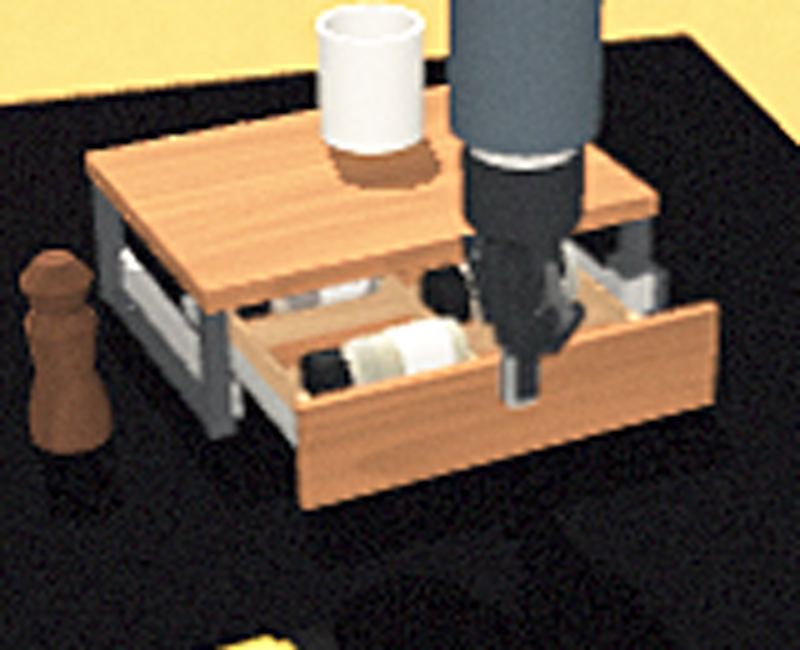

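```bash
python3 -m pendant '[{"tx":-0.0014,"ty":0.008,"tz":0,"wx":0,"wy":0,"wz":0,"grip":-1},{"tx":-0.0018,"ty":0.01,"tz":0,"wx":0,"wy":0,"wz":0,"grip":-1},{"tx":-0.0018,"ty":0.01,"tz":0,"wx":0,"wy":0,"wz":0,"grip":-1},{"tx":-0.0014,"ty":0.008,"tz":0,"wx":0,"wy":0,"wz":0,"grip":-1},{"tx":-0.0009,"ty":0.005,"tz":0,"wx":0,"wy":0,"wz":0,"grip":-1},{"tx":-0.0009,"ty":0.005,"tz":0,"wx":0,"wy":0,"wz":0,"grip":-1},{"tx":-0.0009,"ty":0.005,"tz":0,"wx":0,"wy":0,"wz":0,"grip":-1}]' 40
python3 -m pendant '[{"tx":-0.0009,"ty":0.005,"tz":0,"wx":0,"wy":0,"wz":0,"grip":-1},{"tx":-0.0009,"ty":0.005,"tz":0,"wx":0,"wy":0,"wz":0,"grip":-1}]' 40
python3 -m pendant '[{"tx":-0.0005,"ty":0.003,"tz":0,"wx":0,"wy":0,"wz":0,"grip":-1},{"tx":0,"ty":0,"tz":0,"wx":0,"wy":0,"wz":0,"grip":-1}]' 40
```

```text
clock: 41.9
position: [557.5, 176.6, 56.2]
tool_rot: [-0.142, 1.569, 0.14]
force: [-2.0, -4.8, 1.4]
opening: 0.2
clock: 42.1
position: [555.9, 187.0, 56.2]
tool_rot: [-0.141, 1.568, 0.14]
force: [-0.8, -1.7, -1.0]
opening: -0.2
clock: 42.3
position: [555.9, 187.8, 56.2]
tool_rot: [-0.145, 1.568, 0.138]
force: [0.5, -11.3, 0.1]
opening: -0.4
```

```bash
python3 -m pendant '[{"tx":-0.0005,"ty":0.003,"tz":0,"wx":0,"wy":0,"wz":0,"grip":-1},{"tx":0,"ty":0,"tz":0,"wx":0,"wy":0,"wz":0,"grip":-1}]' 40
```

```text
clock: 42.5
position: [555.8, 187.9, 56.3]
tool_rot: [-0.148, 1.569, 0.134]
force: [4.1, -20.5, 0.4]
opening: 0.2
```

Hard stop reached (20 N, no motion). Back off straight away from the panel, then up.

```bash
python3 -m pendant '[{"tx":0.0011,"ty":-0.006,"tz":0,"wx":0,"wy":0,"wz":0,"grip":-1},{"tx":0.0021,"ty":-0.012,"tz":0,"wx":0,"wy":0,"wz":0,"grip":-1},{"tx":0.0035,"ty":-0.02,"tz":0,"wx":0,"wy":0,"wz":0,"grip":-1},{"tx":0.005,"ty":-0.03,"tz":0.02,"wx":0,"wy":0,"wz":0,"grip":-1},{"tx":0.005,"ty":-0.03,"tz":0.04,"wx":0,"wy":0,"wz":0,"grip":-1},{"tx":0,"ty":-0.03,"tz":0.04,"wx":0,"wy":0,"wz":0,"grip":-1},{"tx":0,"ty":-0.04,"tz":0.04,"wx":0,"wy":0,"wz":0,"grip":-1},{"tx":0,"ty":0,"tz":0,"wx":0,"wy":0,"wz":0,"grip":-1}]' 40
python3 -m pendant '[{"tx":0,"ty":-0.04,"tz":0,"wx":0,"wy":0,"wz":0,"grip":-1},{"tx":0,"ty":-0.04,"tz":0,"wx":0,"wy":0,"wz":0,"grip":-1},{"tx":0,"ty":-0.04,"tz":0,"wx":0,"wy":0,"wz":0,"grip":-1},{"tx":0,"ty":-0.04,"tz":0,"wx":0,"wy":0,"wz":0,"grip":-1},{"tx":0,"ty":0,"tz":0,"wx":0,"wy":0,"wz":0,"grip":-1}]' 40
python3 - <<'E'
from h import *
c=cap("side","s33",(160,110,400,290),3.3)
c=cap("top")
overlay(c,np.array([577.5,93.2])+250*EY,(90,140,290,310),3.8,"t33")
E
```

```text
clock: 43.3
position: [575.9, 27.3, 198.7]
tool_rot: [-0.138, 1.553, 0.14]
force: [1.0, 0.2, 0.2]
opening: -0.2
clock: 43.8
position: [572.6, -133.6, 191.7]
tool_rot: [-0.138, 1.565, 0.138]
force: [-0.4, -0.2, -0.5]
opening: -0.3
```

View pics/s33.png

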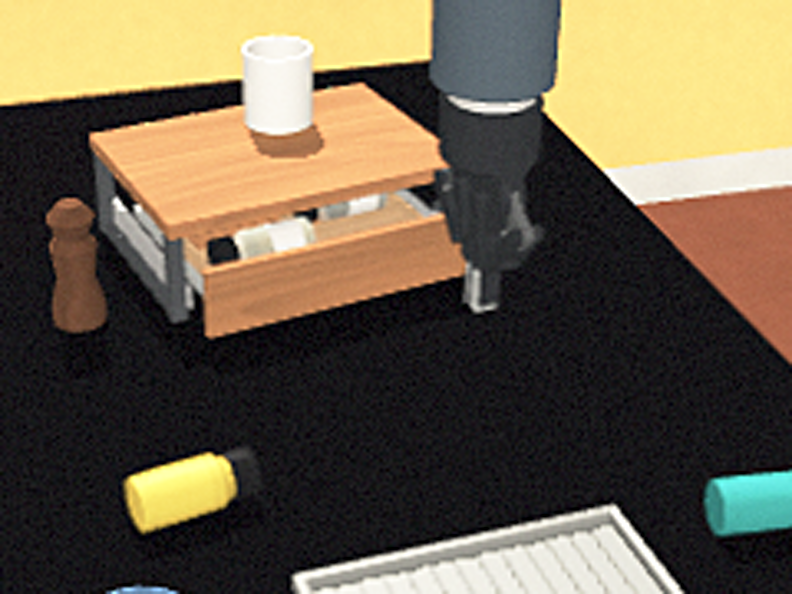

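View pics/t33.png

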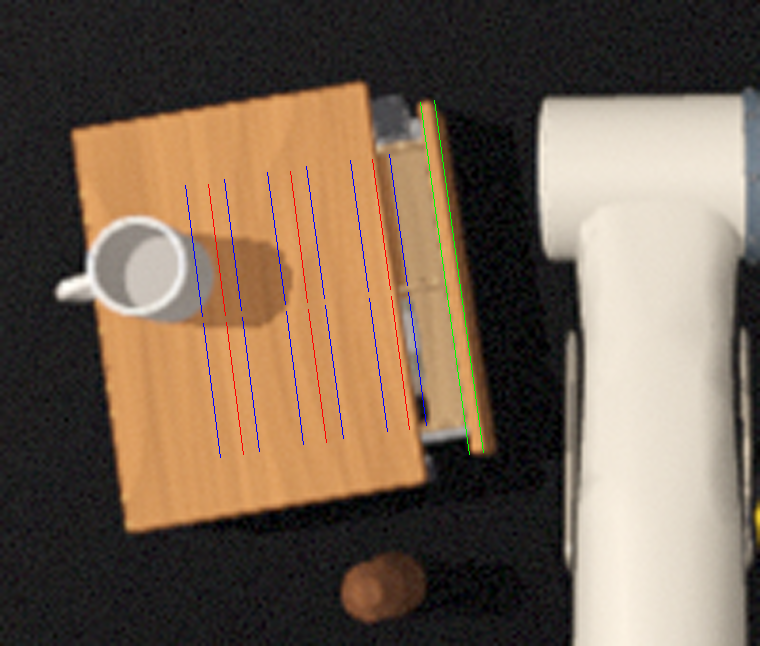

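Run:
```python
from h import *
c=cap("top");jars(c)
print(manip.trace("bowl","top")[0]["xy"],manip.read_state()["force"].round(1))
print(manip.sign_off())
```

```text
p0.64 mid(803,-228) size 105x42 yaw -7.7 cap far rgb [ 48. 154. 148.] px [344.9, 140.5]
p0.64 mid(351,-79) size 102x42 yaw 13.8 cap far rgb [192. 172.  56.] px [295.9, 275.7]
p0.58 mid(491,246) size 97x10 yaw 10.3 cap near rgb [140. 129. 120.] px [199.1, 227.5]
[354.7, 303.0] [0.4 0.1 0.6]
the job is handed in; nothing more can be done
None
```

The spice jars are put away and the job is handed in at about 44 s. Three jars were present. I pulled the tray out to its stop and laid them in grooves 1, 3 and 5 with their caps towards the robot. I lowered each one until it had settled before letting go, then pushed the tray home.

One jar was knocked off the mat during the run and rolled to about (490, -751), near the edge of the counter. That is beyond the quoted 725 mm reach, but I worked out that the arm could still get there pointing straight down. I fetched it and turned it round before placing it.

**Tray out:** it stopped moving at about 17 N, and the last top view before pushing showed it in the same place.

**Tray home:** the push force dropped as the catch pulled in. The tray then met a hard stop at 20 N without moving. The last top picture shows the front panel where a 250 mm stroke should put it. I did not tug the panel to test the catch.

**Jars:** pictures before the push show all three lying in their grooves. After the push only the front of the tray can be seen under the board; the jar in groove 1 and part of one other are visible there, still in place.

**Other things:** the mug, mill, bowl and the turquoise and yellow look-alikes show no visible movement. The robot was clear of everything when I handed in.

**Disagreement:** for the knocked jar, the two cameras differed by about 5 mm on where I had gripped it. I used a value in between, and it seated within 0.1 mm of the expected height.

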